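# Reset two sash clamps whose tail stops are pinned with glue-stuck pins

## Robot

A 6-joint arm with a two-finger parallel gripper is mounted at the origin on the work surface. World frame = base frame: x ahead of the robot, y to its left, z up, the work surface at z = 0. Lengths are in mm, angles in rad, forces in N, time in s.
With the tool pointing down it reaches from about 400 to 925 mm from the base axis. Payload 3.4 kg.
Tool frame: the origin (TCP) lies midway between the tips of the shut fingers; the grasp point (between the pads) lies 19 mm behind it; z points along the fingers, y is the line along which they close (so a half turn about z gives the same grasp; the last joint's range is limited). The gripper opens to 85 mm and grips with 20 to 120 N. Pads are 22 mm wide; open, the fingers measure 114 mm over their backs; the gripper's body (76 mm by 85 mm) begins 54 mm behind the grasp point. The pads swing forward as they close: fully open they stand 13 mm farther back than shut.
Start: joints at [-1.177, 0.307, 1.506, -0, 1.328, -0.073], TCP at [259.259, -513.24, 231.305] pointing down, gripper open.
Joint ranges: [-3.12, 3.12], [-1.05, 2.28], [0.14, 2.33], [-1.42, 4.57], [0.1, 2.73], [-2.68, 2.68]. Speed limits (rad/s): [2.57, 2.57, 3.14, 3.14, 3.14, 3.14].

## Interface

Orientations are given as a unit quaternion [w, x, y, z].
In Python, from workcell import state, snapshot, camera_info, finish_job, search_frame, pinpoint gives the robot as it stands.
- The arm moves only by the tool carry_out, never from a script. Its argument "steps" is one flat list of numbers, 5 for each row, row after row: the shift along the tool's x, y, z scaled (see below), then the turn about the tool's z scaled (see below), then the closure in counts, from 0 (fully open) to 255 (shut). A call has 1 to 12 rows; each row shifts and turns the commanded pose from where the row before left it, along the tool's axes as they then stand; what a row does not reach is not made up. The controller multiplies each number of a shift by 4 cm and each number of a turn by 0.1 rad. A row lasts 1/12 s, in which the tool goes at most 41.7 mm and 7.16 degrees, less where a joint would pass 70% of its speed; a pose out of reach is approached as far as the arm can. A call with a number of a shift or a turn outside -1 to 1 is refused whole. A call with a gripper value outside its range is refused whole. The fingers move at their own pace and stop on an object; "force" is the grip in N (left out, the last holds). Time passes only in rows, so rows that do not move let the fingers close. It gives the time, the measured TCP pose, the force, the opening and the grip force at its end, in the units of the state.
- state(): the state, without advancing time (a new reading comes with each control period).
- snapshot(name): name is "scene" or "top" or "wrist"; returns the picture (400x640x3 uint8, red, green, blue); there is no depth.
- camera_info(name): a dict with "fx", "fy", "cx", "cy" (pixels), "rvec" (rotation vector, rad) and "tvec" (3), from world to camera coordinates, as OpenCV has them; the wrist camera has in their place "tool_from_camera" (4x4, takes a point from camera to tool coordinates, whose origin is the TCP and whose axes are the flange's). Camera axes: x right, y down, z forward; pixel columns grow to the right and rows downward; lengths in mm; the calibration is good to about 2 mm. A picture is of the moment at which its call begins: read the wrist's pose just before it. camera_info takes no time and is no camera call.
- finish_job(): hands the job in; it is judged then, once.
Trained networks look in the newest picture that a camera, given by its name, has taken for a name from the list of things; names that differ only in an ending like _2 or _b are one class to them, and where a whole thing is asked for, a point or a joint stands for the part that bears it (a point fixed in the world has none). Each returns a list of dicts, best first, with "score" (0 to 1); they miss things now and then, are a little off and sometimes report something else, mostly with a low value. They report only what shows in the picture. A call takes as long as a camera call. They do not tell look-alikes from the thing itself.
- search_frame(camera, thing): "location" ([column, row] in pixels, amid what is visible of it).
- pinpoint(camera, thing): "location" ([column, row] in pixels: a listed point, or the origin of a listed thing).
The state is a dict: "t": time; "q": joint angles; "dq": joint speeds; "effort": joint torques, N m; "position": TCP position; "eef_rot": TCP orientation; "force": force on the tool from outside, world axes, zero at the start; "torque": the same for the moment, N m; "finger_gap": opening from 0.0 (shut) to 1.0 (fully open); "gripper_force": force on a finger pad.
Only numpy, scipy, OpenCV 4.12 (cv2) and the standard library are available. Lean on these libraries where they do the work, as an engineer would, in place of code of your own. Each camera call takes 0.05 s, during which the arm holds its last target. There are 200 camera calls.

## Task

Set both sash clamps for a wider panel: with the drift punch, drive every old rusty pin that is still stuck in a tail stop out from its plain end (leave it to the punch until it has clearly moved), then slide each tail stop back along its bar until its hole lines up with the yellow-ringed hole and push a new orange-handled pin through stop and bar until its shoulder is home against the stop. Finish with the old pins in the red scrap tray and the punch lying on the cork mat, and leave the glue bottle, the chisel and the try square where they are.

Things in the scene. Friction and masses are not known exactly. Their poses are not given: they have to be found in the camera images.
- clampA_mark (a point): centre of the yellow-ringed pin hole (16.5 mm wide, straight across the bar, 38 mm over the bench) in the steel bar of sash clamp A. The fixed T-section bar is 530 mm long, web 12 mm thick and 56 mm high, foot 36 mm wide and 8 mm high; it begins 60 mm before this hole. x runs along the bar to the screw head, away from the robot; y is the axis of the pin holes; z is up
- clampA_old (a point): centre of the bar's next pin hole, 60 mm nearer the screw head (+x of clampA_mark), where tail stop A stands at the start; same axes
- stopA (a joint): travel in m of the blue tail stop of clamp A along its bar: 0 at its old hole, 0.060 when its hole lines up with the yellow-ringed hole; it grows towards the robot, away from the screw head, runs from -0.02 to 0.085, is dragged with about 4 N and stays where it is left
- stopA_jaw (a point): point in the upright jaw on top of tail stop A, 78 mm over the bench: a block 40 mm wide across the bar (y), 16 mm thick along it (x), its top at 86 mm, free above 67 mm but for a low rib behind. The stop's pin hole is 22 mm nearer the robot, 40 mm lower. Axes as the clamp
- stopA_hole (a point): middle of the pin hole (16.5 mm) through tail stop A, 38 mm over the bench. The stop straddles the bar: 60 mm long, 40 mm wide, from 12 to 67 mm high, two cheeks 13 mm thick, each 1 mm from the bar's web. Axes as the clamp
- oldA_mid (a point): middle of old rusty pin A: 60 mm long, 14 mm thick, flat eight-sided head (24 wide, 6 thick) at its +y end; y is its axis. Stuck with glue in stop and bar of clamp A (or absent: that stop is free): head on one cheek, plain end 14 mm out of the other. Pushed on the plain end it moves with 8 to 15 N, clear after 54 mm; the head does not pass the holes
- clampB_mark (a point): centre of the yellow-ringed pin hole (16.5 mm wide, straight across the bar, 38 mm over the bench) in the steel bar of sash clamp B. The fixed T-section bar is 530 mm long, web 12 mm thick and 56 mm high, foot 36 mm wide and 8 mm high; it begins 60 mm before this hole. x runs along the bar to the screw head, away from the robot; y is the axis of the pin holes; z is up
- clampB_old (a point): centre of the bar's next pin hole, 60 mm nearer the screw head (+x of clampB_mark), where tail stop B stands at the start; same axes
- stopB (a joint): travel in m of the blue tail stop of clamp B along its bar: 0 at its old hole, 0.060 when its hole lines up with the yellow-ringed hole; it grows towards the robot, away from the screw head, runs from -0.02 to 0.085, is dragged with about 4 N and stays where it is left
- stopB_jaw (a point): point in the upright jaw on top of tail stop B, 78 mm over the bench: a block 40 mm wide across the bar (y), 16 mm thick along it (x), its top at 86 mm, free above 67 mm but for a low rib behind. The stop's pin hole is 22 mm nearer the robot, 40 mm lower. Axes as the clamp
- stopB_hole (a point): middle of the pin hole (16.5 mm) through tail stop B, 38 mm over the bench. The stop straddles the bar: 60 mm long, 40 mm wide, from 12 to 67 mm high, two cheeks 13 mm thick, each 1 mm from the bar's web. Axes as the clamp
- oldB_mid (a point): middle of old rusty pin B: 60 mm long, 14 mm thick, flat eight-sided head (24 wide, 6 thick) at its +y end; y is its axis. Stuck with glue in stop and bar of clamp B (or absent: that stop is free): head on one cheek, plain end 14 mm out of the other. Pushed on the plain end it moves with 8 to 15 N, clear after 54 mm; the head does not pass the holes
- newA_grip (a point): balance point, on the axis, of new locking pin A, steel: orange square handle 60 mm long, 22 x 22 mm, then a flat shoulder and a brass-coloured round shank 14 mm thick and 62 mm long, its last 10 mm tapered to 7 mm. x is its axis towards the tip. This point is in the handle, 15 mm behind the shoulder, 45 mm from the rear end, 77 mm from the tip; 11 mm over what it lies on
- newA_seat (a point): point on the shank of new pin A, 20 mm from the shoulder: in the middle of the bar when the pin is home (shoulder against the stop's cheek). Either new pin fits either clamp, from either side
- newB_grip (a point): balance point, on the axis, of new locking pin B, steel: orange square handle 60 mm long, 22 x 22 mm, then a flat shoulder and a brass-coloured round shank 14 mm thick and 62 mm long, its last 10 mm tapered to 7 mm. x is its axis towards the tip. This point is in the handle, 15 mm behind the shoulder, 45 mm from the rear end, 77 mm from the tip; 11 mm over what it lies on
- newB_seat (a point): point on the shank of new pin B, 20 mm from the shoulder: in the middle of the bar when the pin is home (shoulder against the stop's cheek). Either new pin fits either clamp, from either side
- punch_grip (a point): balance point of the drift punch: black eight-sided steel body 90 mm long and 20 mm across flats with a yellow band, and a round bright nose 56 mm long, 10 mm thick. x is its axis towards the nose. This point is on the axis, 35 mm behind the front of the body, 91 mm from the tip, 55 mm from the rear; 10 mm over the mat it lies on
- punch_tip (a point): centre of the flat end of the punch's nose
- cork: cork mat for the punch, fixed, 160 (x) by 120 (y) mm, 4 mm thick, origin in the middle of its underside on the bench
- liner: black rubber mat, fixed, 180 (x) by 150 (y) mm, 4 mm thick, on which the new pins lie at the start; origin in the middle of its underside
- tray: red open scrap tray, fixed, 120 (x) by 120 (y) mm, 45 mm high, walls 4 mm, origin in the middle of its underside
- glue_bottle_mid (a point): bystander: yellow glue bottle with orange cap, 64 mm wide, 150 mm high, standing; its middle
- chisel_mid (a point): bystander: chisel with red handle, 260 mm long, lying; a point near its middle, the handle 28 mm high
- square_mid (a point): bystander: try square lying flat, dark wooden stock 22 x 120 x 18 mm with a steel blade 190 mm long; middle of its stock
There are look-alikes about, which are no part of the job. What is meant by the part that bears punch_grip is not blue or purple, and is the smaller of those in its own colour.

How it is judged:
By the outcome, as a careful person would: the job done as asked, in the order asked, and still so for the second after the job is handed in, with the robot touching nothing.
Of oldA, oldB only 1 to 2 are there at a start; the rules pass over those that are not, and their reading is None.
At some moment in a run one of punch, newA, newB may be knocked a few centimetres aside while the robot is not near it.
Once in a run the grip may slacken for a moment while it holds something.
It also fails if it takes over 210 s, if anything falls off the work surface, if the arm or the gripper's body presses on something with over 40 N, if the wrist force passes 120 N, or if a joint passes its speed limit or range.

## Working session

There is one attempt and no reset: what is moved stays moved. The work goes in short steps, Python scripts to look and compute and a tool call to move; the robot and the scene stay as the last step left them, time stands still between calls to the robot, and variables do not carry over. Pictures are saved under pics/ and viewed, at most 14 in all, crops included, and the job is handed in when it is done.

Besides the shell and the picture viewer there is one more tool, called in YAML: its name, and indented under it one key for each argument. carry_out: Moves the arm, as the interface text tells. Its arguments: {"type":"object","properties":{"steps":{"type":"array","items":{"type":"number"}},"force":{"type":"number"}},"required":["steps"]}

```bash
ls; mkdir -p pics; cat > h.py <<'E'
import numpy as np, cv2
from scipy.spatial.transform import Rotation as R
from workcell import state, snapshot, camera_info, finish_job, search_frame, pinpoint
def T_wc(cam, st=None):
    ci=camera_info(cam)
    K=np.array([[ci['fx'],0,ci['cx']],[0,ci['fy'],ci['cy']],[0,0,1]])
    if cam=='wrist':
        st=st or state()
        q=np.array(st['eef_rot']); T=np.eye(4); T[:3,:3]=R.from_quat(q[[1,2,3,0]]).as_matrix(); T[:3,3]=st['position']
        T=T@np.array(ci['tool_from_camera'])
    else:
        T=np.eye(4); Rm=R.from_rotvec(np.ravel(ci['rvec'])).as_matrix()
        T[:3,:3]=Rm.T; T[:3,3]=-Rm.T@np.ravel(ci['tvec'])
    return K,T
def pix2w(cam,uv,z,st=None):
    K,T=T_wc(cam,st); d=T[:3,:3]@np.linalg.solve(K,[uv[0],uv[1],1]); o=T[:3,3]
    return o+d*(z-o[2])/d[2]
def w2pix(cam,p,st=None):
    K,T=T_wc(cam,st); c=T[:3,:3].T@(np.array(p)-T[:3,3]); u=K@c; return u[:2]/u[2]
def save(n,im,s=1.0,box=None):
    if box: im=im[box[1]:box[3],box[0]:box[2]]
    im=cv2.resize(im,None,fx=s,fy=s,interpolation=cv2.INTER_CUBIC); cv2.imwrite('pics/'+n+'.png',im[:,:,::-1])
E
python3 - <<'E'
from h import *
im=snapshot('top'); save('top0',im,1.25)
for t,z in [('clampA_mark',38),('clampB_mark',38),('stopA_jaw',78),('stopB_jaw',78),('oldA_mid',38),('oldB_mid',38),('newA_grip',15),('newA_seat',15),('punch_grip',14),('punch_tip',14),('cork',4),('liner',4),('tray',0),('glue_bottle_mid',75),('chisel_mid',14),('square_mid',9)]:
    for r in pinpoint('top',t)[:4]:
        print(t,round(r['score'],2),np.round(r['location']),np.round(pix2w('top',r['location'],z)[:2]))
im=snapshot('scene'); save('scene0',im,1.25)
E
```

```text
pics
clampA_mark 0.73 [356. 175.] [ 578. -158.]
clampB_mark 0.87 [246. 168.] [599. 168.]
clampB_mark 0.43 [243. 138.] [688. 181.]
stopA_jaw 0.76 [357. 145.] [ 661. -157.]
stopB_jaw 0.82 [244. 138.] [680. 168.]
oldA_mid 0.69 [407. 230.] [ 419. -305.]
oldA_mid 0.26 [358. 153.] [ 645. -164.]
oldA_mid 0.18 [201. 244.] [373. 298.]
oldA_mid 0.17 [306. 215.] [460. -10.]
oldB_mid 0.58 [244. 147.] [661. 176.]
newA_grip 0.58 [202. 243.] [376. 301.]
newA_seat 0.83 [189. 244.] [370. 339.]
punch_grip 0.8 [353. 265.] [ 313. -151.]
punch_grip 0.69 [409. 302.] [ 208. -314.]
punch_grip 0.61 [473. 227.] [ 428. -506.]
punch_grip 0.57 [404. 224.] [ 434. -300.]
punch_tip 0.77 [330. 242.] [380. -81.]
punch_tip 0.6 [419. 269.] [ 302. -345.]
punch_tip 0.55 [468. 183.] [ 560. -494.]
cork 0.61 [407. 227.] [ 426. -313.]
liner 0.82 [199. 223.] [434. 314.]
tray 0.7 [302. 215.] [462.   5.]
tray 0.25 [310.  91.] [843. -17.]
glue_bottle_mid 0.63 [309.  93.] [814. -18.]
chisel_mid 0.6 [413. 130.] [ 718. -332.]
square_mid 0.7 [180. 146.] [670. 380.]
```

View pics/top0.png

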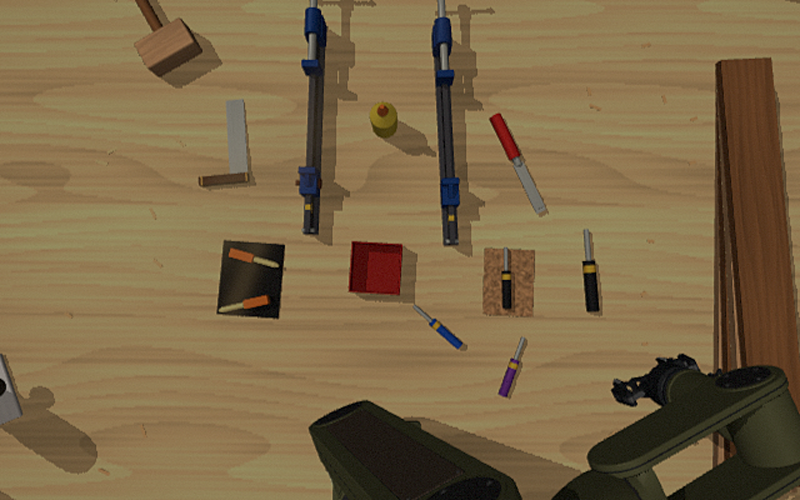

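View pics/scene0.png

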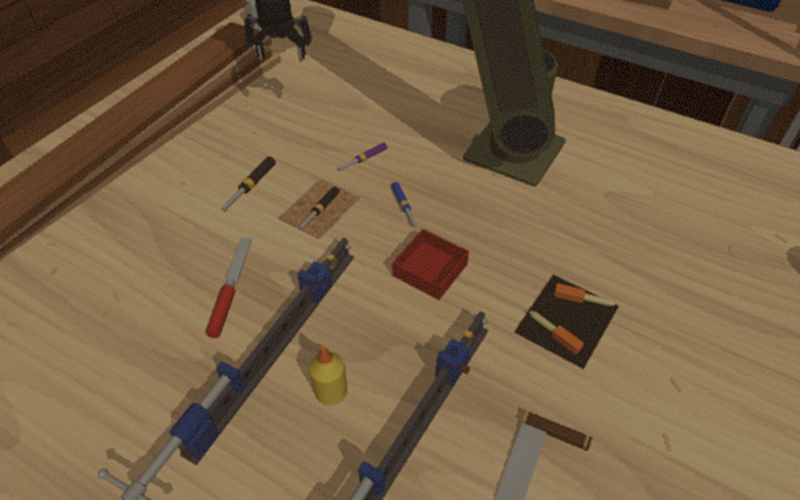

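The black punches are at about (405,224) on the cork and (472,218) beside it. The one on the cork is the smaller, so it's the one meant; blue and purple are excluded. I'll confirm with a crop.

```bash
cat >> h.py <<'E'
def plan(xyz,yaw=None,z_axis_down=True):
    """delta in tool axes (units of 40mm) and turn (units .1rad) from measured pose to target; yaw = direction (rad) of tool x in world"""
    st=state(); q=np.array(st['eef_rot']); M=R.from_quat(q[[1,2,3,0]]).as_matrix()
    d=M.T@(np.array(xyz)-st['position'])/40
    y0=np.arctan2(M[1,0],M[0,0]); s='' 
    if yaw is not None:
        dy=(yaw-y0+np.pi/2)%np.pi-np.pi/2; s=' turn(units, tool z down => -): %.2f'%(-dy*10)
    print('shift units',np.round(d,3),'yaw0 %.3f'%y0,s)
E
python3 - <<'E'
from h import *
st=state(); print(st); print(np.round(camera_info('wrist')['tool_from_camera'],3),camera_info('wrist')['fx'])
im=snapshot('top'); save('c0',im,5,(380,170,500,270))
plan([520,-230,330],0)
E
```

```text
{'t': 0.9, 'q': array([-1.17649052e+00,  3.06780481e-01,  1.50640237e+00, -2.22391138e-05,
        1.32839013e+00, -7.34964463e-02]), 'dq': array([-2.25720268e-03, -5.94195578e-04,  9.80333976e-04,  1.93745865e-04,
        6.54722638e-04,  2.09863695e-05]), 'effort': array([-2.64539587e-03, -4.57463121e+01, -2.52337664e+01, -2.92636496e-04,
        6.36246095e-04,  8.67810058e-06]), 'position': array([ 259.25748128, -513.24239309,  231.31519855]), 'eef_rot': array([ 1.14368638e-05,  9.72769000e-01,  2.31776773e-01, -9.08443260e-06]), 'force': array([-0.57132664, -0.39724736,  0.91015894]), 'torque': array([-0.01984769, -0.02468755,  0.01330269]), 'gripper_force': 0.0, 'finger_gap': 1.0024825512393778}
[[ 1.00000e-03 -9.61000e-01 -2.78000e-01  7.05360e+01]
 [ 1.00000e+00  0.00000e+00  1.00000e-03 -6.10000e-02]
 [-1.00000e-03 -2.78000e-01  9.61000e-01 -1.42749e+02]
 [ 0.00000e+00  0.00000e+00  0.00000e+00  1.00000e+00]] 338.0861702487603
shift units [ 9.011 -3.381 -2.467] yaw0 0.468  turn(units, tool z down => -): 4.68
```

View pics/c0.png

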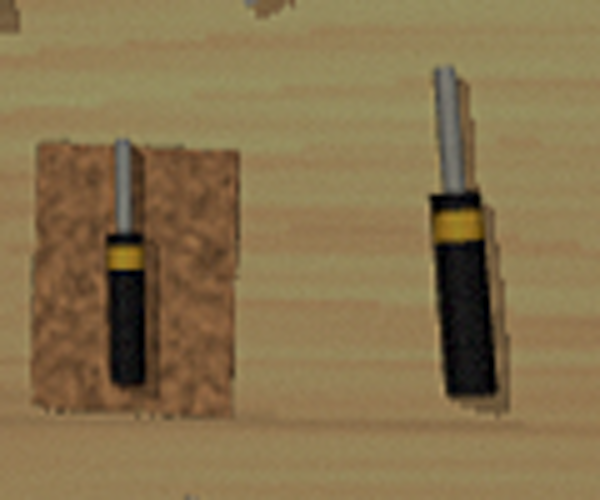

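carry_out:
  steps: [0,0,-0.5,0.936,0,0,0,-0.5,0.936,0,0,0,-0.5,0.936,0,0,0,-0.5,0.936,0,0,0,-0.5,0.936,0,0.65,-0.7,0,0,0,0.65,-0.7,0,0,0,0.65,-0.7,0,0,0,0.65,-0.7,0,0,0,0.65,-0.7,0,0,0,0.65,-0.7,0,0,0,0.65,-0.7,0,0,0]

```text
t: 1.95
position: [442.2, -315.7, 331.5]
eef_rot: [0.0, 1.0, -0.0, 0.0]
force: [-0.1, -0.4, -1.0]
finger_gap: 1.003
gripper_force: 0.0
```

carry_out:
  steps: [0.65,-0.7,0,0,0,0.65,-0.7,0,0,0,0.65,-0.7,0,0,0,0,0,0,0,0,0,0,0,0,0]

```text
t: 2.37
position: [520.5, -231.6, 331.0]
eef_rot: [-0.0, 1.0, 0.002, -0.0]
force: [0.1, -0.1, -0.6]
finger_gap: 0.994
gripper_force: 0.0
```

```bash
cat >> h.py <<'E'
def find(names,cam='wrist',n=2):
    st=state(); im=snapshot(cam)
    for t,z in names:
        for r in pinpoint(cam,t)[:n]:
            print(t,round(r['score'],2),np.round(r['location']),np.round(pix2w(cam,r['location'],z,st),1)[:2])
    return im
E
python3 - <<'E'
from h import *
st=state(); print(st['position'],st['eef_rot'])
im=find([('clampA_mark',66),('stopA_jaw',78),('stopA_hole',38),('oldA_mid',38),('punch_grip',14),('punch_tip',14),('cork',4)])
save('w1',im,1.25)
E
```

```text
[ 520.46791009 -231.57312318  331.04455008] [-2.57043085e-05  9.99998042e-01  1.97249137e-03 -1.59211633e-04]
clampA_mark 0.71 [266. 112.] [ 581.2 -173.3]
stopA_jaw 0.61 [259.  33.] [ 662.2 -171.1]
stopA_hole 0.63 [264.  60.] [ 640.2 -169.3]
stopA_hole 0.22 [155. 196.] [471.1 -17.8]
punch_grip 0.94 [266. 289.] [ 317.4 -156.4]
punch_grip 0.79 [365. 343.] [ 220.6 -312.4]
punch_tip 0.86 [516. 133.] [ 553.8 -499.7]
punch_tip 0.82 [369. 161.] [ 515.5 -305.4]
cork 0.64 [370. 219.] [ 427.9 -311.5]
```

View pics/w1.png

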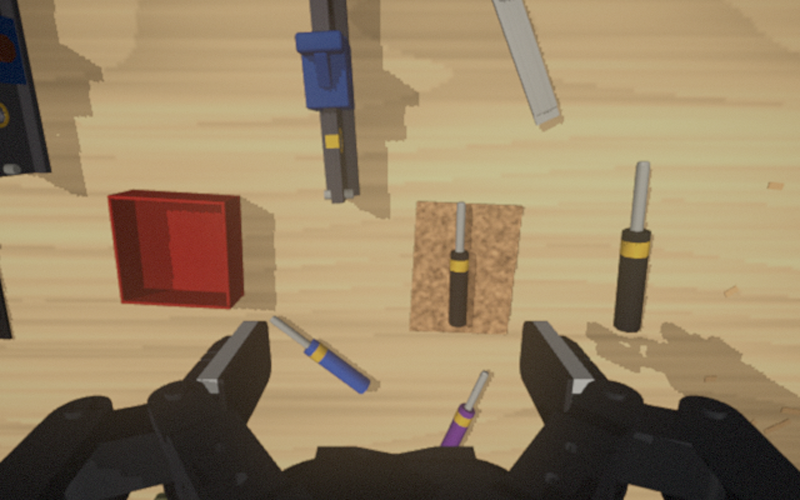

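```bash
python3 - <<'E'
from h import *
st=state()
for n,uv,z in [('tip',(461,204),14),('front',(459,251),14),('rear',(457.5,325),14),('barAfar',(329,0),64),('barAnear',(335,201),64),]:
    print(n,np.round(pix2w('wrist',np.array(uv)/1.25,z,st),1))
plan([435,-305,150],0)
E
```

```text
tip [ 510.  -307.6   14. ]
front [ 456.3 -307.5   14. ]
rear [ 364.4 -309.5   14. ]
barAfar [ 696.1 -178.3   64. ]
barAnear [ 521.8 -176.4   64. ]
shift units [-2.087  1.772  4.536] yaw0 -0.002  turn(units, tool z down => -): -0.02
```

carry_out:
  steps: [-0.5,0.382,0.7,0,0,-0.5,0.382,0.7,0,0,-0.5,0.382,0.7,0,0,-0.5,0.382,0.7,0,0,-0.49,0.382,0.7,0,0,0,0,0.9,0,0,0,0,0.9,0,0,0,0,0.9,0,60,0,0,0.9,0,100,0,0,0.9,0,100,0,0,0.075,0,100,0,0,0,0,100]
  force: 60

```text
t: 3.77
position: [417.9, -308.8, 6.6]
eef_rot: [-0.002, 1.0, -0.001, -0.002]
force: [-0.4, -0.7, -0.6]
finger_gap: 0.606
gripper_force: 0.0
```

```bash
python3 - <<'E'
from h import *
st=state(); print(st['position'],st['finger_gap'])
im=snapshot('wrist'); save('w2',im,1.25)
E
```

```text
[ 417.90453764 -308.84949036    6.64581933] 0.6064740572960995
```

View pics/w2.png

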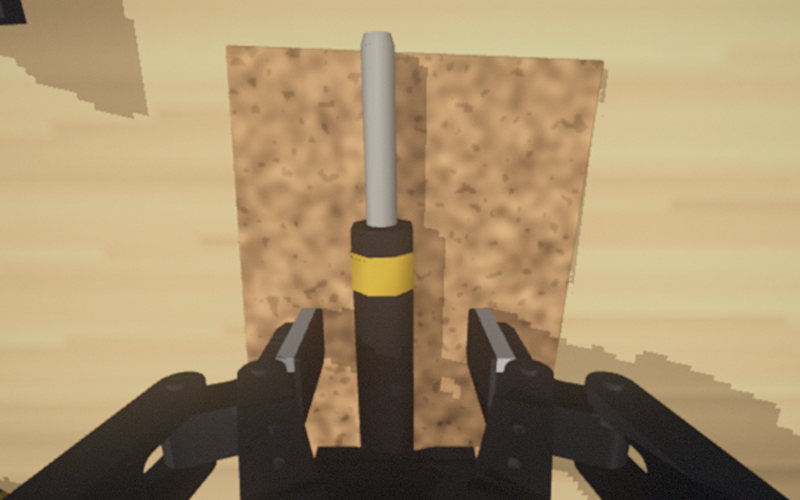

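The punch body runs at column 383 between fingers at 322 and 470, so it's nearly centred. I'll close and lift.

carry_out:
  steps: [0,-0.08,0,0,255,0,0,0,0,255,0,0,0,0,255,0,0,0,0,255,0,0,0,0,255,0,0,-1,0,255,0,0,-1,0,255,0,0,-1,0,255,0,0,-1,0,255,0,0,-1,0,255,0,0,-1,0,255]
  force: 80

```text
t: 4.73
position: [419.1, -305.8, 251.7]
eef_rot: [0.001, 1.0, 0.0, 0.001]
force: [0.9, 0.0, -2.6]
finger_gap: 0.2
gripper_force: 79.6
```

```bash
python3 - <<'E'
from h import *
plan([560,20,350],0)
E
```

```text
shift units [ 3.527 -8.141 -2.463] yaw0 0.000  turn(units, tool z down => -): 0.00
```

carry_out:
  steps: [0.366,-0.9,-0.06,0,255,0.366,-0.9,-0.06,0,255,0.366,-0.9,-0.06,0,255,0.366,-0.9,-0.06,0,255,0.366,-0.9,-0.06,0,255,0.366,-0.9,-0.06,0,255,0.366,-0.9,-0.06,0,255,0.366,-0.9,-0.06,0,255,0.366,-0.9,-0.06,0,255,0.366,-0.9,-0.06,0,255,0.366,-0.9,-0.06,0,255,0,0,0,0,255]

```text
t: 5.73
position: [583.2, 96.6, 276.4]
eef_rot: [-0.003, 1.0, 0.003, 0.003]
force: [0.2, -0.7, -1.9]
finger_gap: 0.198
gripper_force: 79.7
```

```bash
python3 - <<'E'
from h import *
st=state(); print(st['position'],st['eef_rot'])
im=find([('clampB_mark',38),('clampB_old',38),('stopB_jaw',78),('stopB_hole',38),('oldB_mid',38),('stopA_jaw',78),('stopA_hole',38),('clampA_mark',38),('punch_tip',250)])
save('w3',im,1.25)
E
```

```text
[583.24907935  96.61849875 276.36217615] [-0.00261893  0.99998913  0.0027966   0.00265722]
clampB_mark 0.55 [257. 149.] [605.4 163.9]
clampB_mark 0.42 [615. 276.] [ 450.4 -276.2]
clampB_old 0.83 [257.  96.] [661.8 161.3]
stopB_jaw 0.95 [249.  68.] [686.2 161.2]
stopB_jaw 0.39 [174. 244.] [506.  251.9]
stopB_hole 0.88 [256.  94.] [664.6 162.1]
stopB_hole 0.5 [561. 119.] [ 640.1 -170.1]
stopA_jaw 0.72 [592.  98.] [ 661.5 -168.8]
stopA_jaw 0.31 [389. 254.] [496.7  16.8]
stopA_hole 0.74 [558. 115.] [ 644.3 -166.6]
clampA_mark 0.85 [550. 174.] [ 578.7 -170.7]
punch_tip 0.79 [315.  40.] [682.   97.5]
punch_tip 0.75 [619. 360.] [507.3 -85.5]
```

View pics/w3.png

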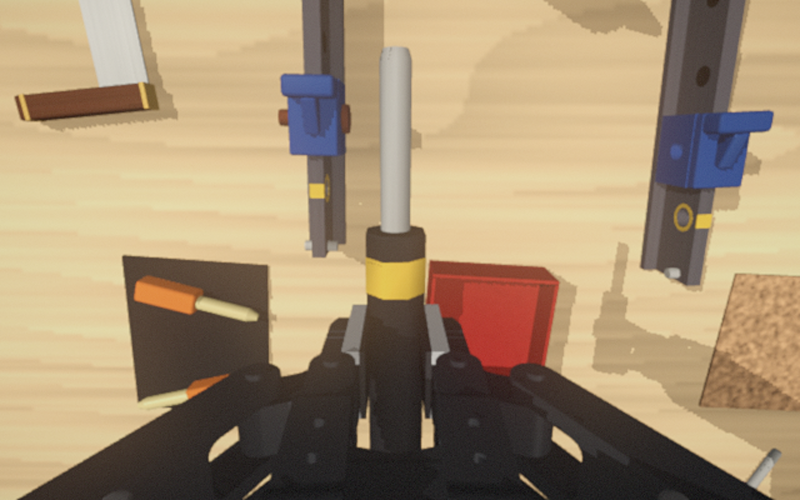

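```bash
python3 - <<'E'
from h import *
im=snapshot('wrist'); save('w3c',im,6,(205,0,305,100*2-100))
E
```

```text
(no output)
```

View pics/w3c.png

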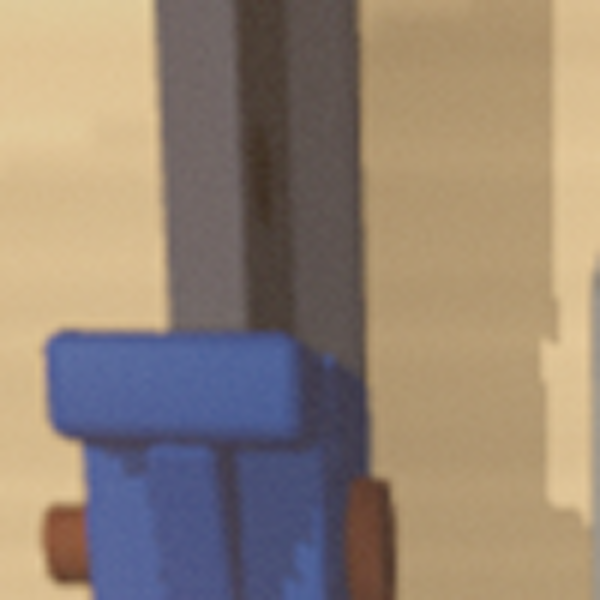

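```bash
python3 - <<'E'
from h import *
st=state()
for n,uv,z in [('plain end',(213,91),38),('jawL',(213.3,55.8),86),('jawR',(254.7,55.8),86),('jawLf',(213.3,72.5),86),('web far',(238.4,0),64),('web mid',(240,55),64),('web near',(318/1.25,240/1.25),64)]:
    print(n,np.round(pix2w('wrist',uv,z,st),1))
b=np.array([0,0,0])
for n,z in [('clampB_mark',38),('clampB_old',38),('stopB_jaw',78),('stopB_hole',38),('clampA_mark',38),('stopA_jaw',78),('stopA_hole',38)]:
    r=pinpoint('scene',n) if n!='clampB_mark' else (snapshot('scene') is None) or pinpoint('scene',n)
    for a in r[:1]: print(n,round(a['score'],2),np.round(a['location']),np.round(pix2w('scene',a['location'],z),1))
E
```

```text
plain end [663.9 197.9  38. ]
jawL [692.7 181.2  86. ]
jawR [692.6 143.6  86. ]
jawLf [678.4 182.4  86. ]
web far [743.4 159.9  64. ]
web mid [696.1 161.4  64. ]
web near [559.2 154.5  64. ]
clampB_mark 0.55 [375. 271.] [602.4 167.9  38. ]
clampB_old 0.75 [362. 292.] [666.8 168.4  38. ]
stopB_jaw 0.91 [359. 286.] [680.8 165.4  78. ]
stopB_hole 0.62 [367. 291.] [660.7 176.2  38. ]
clampA_mark 0.69 [264. 208.] [ 572.4 -175.5   38. ]
stopA_jaw 0.89 [248. 222.] [ 659.5 -160.9   78. ]
stopA_hole 0.59 [249. 223.] [ 635.9 -180.    38. ]
```

The image shows old pin B's plain end on the +y side at (213,91) and its flat head on the −y side at (267,90). Stop A has no pin. So the punch must push toward −y, and the wrist range means I have to hold it the other way round. I'll put it down on the bench here and regrasp it turned by a half turn.

carry_out:
  steps: [0.17,0.3,0.9,0,255,0,0.365,0.9,0,255,0,0,0.9,0,255,0,0,0.9,0,255,0,0,0.9,0,255,0,0,0.9,0,255,0,0,0.9,0,255,0,0,0.4,0,255,0,0,0.1,0,255,0,0,0,0,255,0,0,0,0,120,0,0,0,0,100]

```text
t: 7.68
position: [588.7, 63.1, 3.7]
eef_rot: [-0.0, 1.0, 0.0, 0.001]
force: [-0.4, 1.0, -0.5]
finger_gap: 0.475
gripper_force: 0.0
```

carry_out:
  steps: [0,0,0,0,80,0,0,-0.9,0,60,0,0,-1,0,0,0,-1,-0.1,0,0,0,-1,-0.1,0,0,0,-0.5,-0.9,0,0,0,0,-0.9,0,0,0,0,-0.9,0,0,0,0,-0.4,0,0,0,0,0,0,0,0,0,0,0,0,0,0,0,0,0]

```text
t: 8.68
position: [586.9, 162.7, 209.4]
eef_rot: [0.0, 1.0, -0.0, -0.001]
force: [-0.1, 0.7, -0.4]
finger_gap: 0.998
gripper_force: 0.0
```

```bash
python3 - <<'E'
from h import *
st=state(); print(st['position'],st['eef_rot'])
im=find([('clampB_mark',38),('clampB_old',38),('stopB_jaw',78),('stopB_hole',38),('oldB_mid',38),('punch_grip',10),('punch_tip',10)],n=1)
save('w4',im,1.25)
E
```

```text
[586.88246989 162.71526158 209.44387924] [ 1.92907358e-04  9.99999475e-01 -1.18110718e-04 -9.99214398e-04]
clampB_mark 0.59 [315. 162.] [604.3 163.3]
clampB_old 0.88 [313.  94.] [664.6 164.8]
stopB_jaw 0.7 [312.  62.] [686.8 165.6]
stopB_hole 0.62 [315.  95.] [664.  162.7]
punch_grip 0.63 [414. 174.] [587.2  61. ]
punch_tip 0.87 [422.  79.] [679.   60.7]
```

View pics/w4.png

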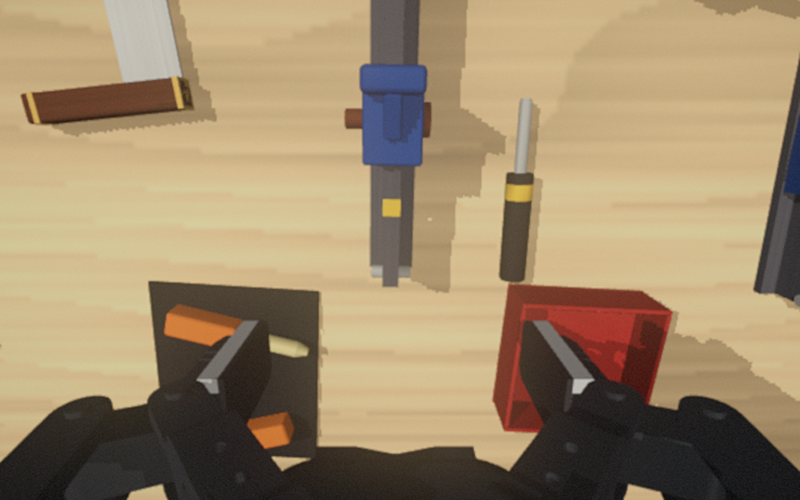

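```bash
python3 - <<'E'
from h import *
st=state()
for n,uv,z in [('plain end',(346,118),38),('head end',(431,119),38),('jawL',(361,67),86),('jawR',(427,66),86),('jawmid front',(394,93),86),('stop frontL',(363,163),67),('stop frontR',(422,164),67),('web near',(391,286),64),('web at edge',(391.5,170),64),('yellow',(392,208),64),('web far',(388,0),64),('ptip',(526,99),10),('pfront',(519,173),10),('prear',(512,281),10)]:
    print(n,np.round(pix2w('wrist',np.array(uv)/1.25,z,st),1))
E
```

```text
plain end [665.3 197.   38. ]
head end [664.6 136.6  38. ]
jawL [692.6 182.2  86. ]
jawR [693.1 143.7  86. ]
jawmid front [678.3 162.9  86. ]
stop frontL [636.2 183.5  67. ]
stop frontR [635.5 144.3  67. ]
web near [547.9 165.1  64. ]
web at edge [631.3 164.6  64. ]
yellow [605.4 164.3  64. ]
web far [733.  166.6  64. ]
ptip [679.9  62.   10. ]
pfront [623.9  62.8  10. ]
prear [531.9  61.2  10. ]
```

carry_out:
  steps: [0.02,0.84,0,0,0,0.02,0.84,0,0,0,0,0.84,0,0,0,0,0,0,-0.982,0,0,0,0,-0.982,0,0,0,0,-0.982,0,0,0,0,-0.982,0,0,0,0,-0.982,0,0,0,0,-0.982,0,0,0,0,-0.982,0,0,0,0,-0.982,0,0,0,0,-0.982,0]

```text
t: 10.08
position: [589.2, 62.0, 210.5]
eef_rot: [-0.0, 0.903, 0.43, -0.0]
force: [0.2, -0.1, -0.4]
finger_gap: 0.998
gripper_force: 0.0
```

carry_out:
  steps: [0,0,0,-0.982,0,0,0,0,-0.982,0,0,0,0,-0.982,0,0,0,0,-0.982,0,0,0,0,-0.982,0,0,0,0,-0.982,0,0,0,0,-0.982,0,0,0,0,-0.982,0,0,0,0,-0.982,0,0,0,0,-0.982,0,0,0,0,-0.982,0,0,0,0,-0.982,0]

```text
t: 11.08
position: [589.2, 62.1, 210.6]
eef_rot: [-0.0, 0.512, 0.859, -0.0]
force: [0.3, 0.4, 0.2]
finger_gap: 0.999
gripper_force: 0.0
```

carry_out:
  steps: [0,0,0.2,-0.982,0,0,0,0.2,-0.982,0,0,0,0.2,-0.982,0,0,0,0.2,-0.982,0,0,0,0.2,-0.982,0,0,0,0.2,-0.982,0,0,0,0.2,-0.982,0,0,0,0.2,-0.982,0,0,0,0.2,-0.982,0,0,0,0.2,-0.982,0,0,0,0.2,-0.982,0,0,0,0,0,0]

```text
t: 12.08
position: [588.0, 62.0, 121.0]
eef_rot: [-0.002, -0.001, 1.0, -0.0]
force: [-0.9, -0.3, 0.2]
finger_gap: 0.999
gripper_force: 0.0
```

```bash
python3 - <<'E'
from h import *
plan([589,62,5],np.pi)
snapshot('wrist'); st=state()
for t in ['punch_grip','punch_tip']:
    for r in pinpoint('wrist',t)[:1]: print(t,r['score'],pix2w('wrist',r['location'],10,st))
E
```

```text
shift units [-0.034  0.     2.899] yaw0 -3.139  turn(units, tool z down => -): 0.03
punch_grip 0.94 [590.98884622  63.77640671  10.        ]
punch_tip 0.57 [682.59565207  65.44783379  10.        ]
```

carry_out:
  steps: [-0.03,0.01,0.8,0,0,0,0,0.8,0,0,0,0,0.8,0,100,0,0,0.45,0,120,0,0,0.08,0,200,0,0,0,0,255,0,0,0,0,255,0,0,0,0,255,0,0,0,0,255,0,0,0,0,255,0,0,0,0,255]
  force: 100

```text
t: 13.15
position: [592.1, 62.6, 7.5]
eef_rot: [0.002, -0.0, 1.0, 0.0]
force: [0.1, 0.2, 6.6]
finger_gap: 0.194
gripper_force: 99.0
```

```bash
python3 - <<'E'
from h import *
print(state()['position'],state()['gripper_force'],state()['finger_gap'])
plan([664.7,300,33],np.pi/2)
E
```

```text
[592.05208248  62.57811956   7.46831791] 98.97219657897949 0.19444337546952042
shift units [-1.821  5.935 -0.63 ] yaw0 -3.141  turn(units, tool z down => -): -15.70
```

carry_out:
  steps: [0,0,0,0,255,0,0,-0.5,0,255,0,0,-1,0,255,0,0,-1,0,255,0,0,-1,0,255,0,0,-0.5,0,255,0,0,0,0,255]

```text
t: 13.73
position: [594.3, 62.7, 172.1]
eef_rot: [0.006, -0.0, 1.0, 0.0]
force: [1.3, -0.6, -1.3]
finger_gap: 0.191
gripper_force: 98.5
```

```bash
python3 - <<'E'
from h import *
st=state();print(st['position'],st['eef_rot'],st['force'])
im=snapshot('wrist'); save('w5',im,1.25)
E
```

```text
[594.34336104  62.66530791 172.07074963] [ 6.18470732e-03 -2.84884649e-04  9.99980812e-01  2.11700358e-04] [ 1.31533476 -0.58173594 -1.26279998]
```

View pics/w5.png

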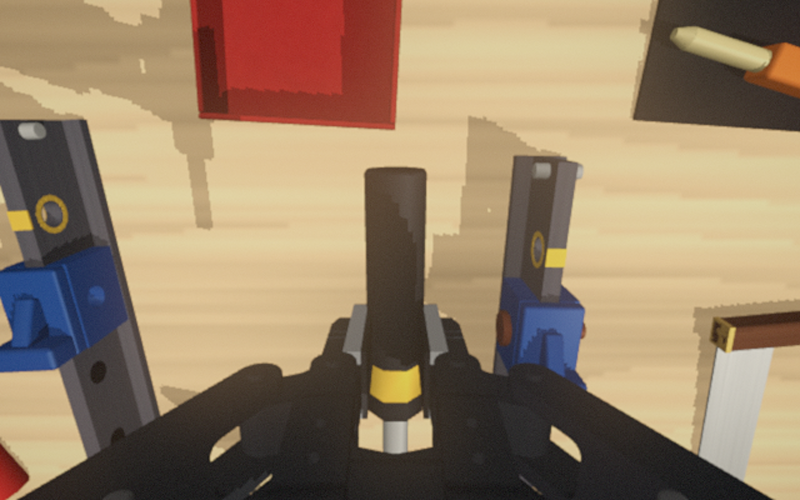

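The view shows the punch held with its rear at (395,172), nose pointing under the gripper. The stop A holes are empty and pin B is intact. Next I turn a quarter turn and move to the +y side of stop B.

carry_out:
  steps: [0,0,0,0.982,255,0,0,0,0.982,255,0,0,0,0.982,255,0,0,0,0.982,255,0,0,0,0.982,255,0,0,0,0.982,255,0,0,0,0.982,255,0,0,0,0.982,255,0,0,0,0.982,255,0,0,0,0.982,255,0,0,0,0.982,255,0,0,0,0.982,255]

```text
t: 14.78
position: [588.4, 62.4, 162.8]
eef_rot: [-0.002, 0.557, 0.83, -0.001]
force: [0.4, -1.4, -1.8]
finger_gap: 0.188
gripper_force: 98.4
```

carry_out:
  steps: [0,0,0,0.982,255,0,0,0,0.982,255,0,0,0,0.982,255,0,0,0,0.982,255,0.93,0.29,0,0,255,0.93,0.29,0,0,255,0.93,0.29,0,0,255,0.93,0.29,0,0,255,0.93,0.29,0,0,255,0.93,0.29,0,0,255,0.5,0,0.5,0,255,0,0,0,0,255]

```text
t: 15.78
position: [656.9, 310.3, 138.9]
eef_rot: [-0.003, 0.706, 0.709, -0.003]
force: [-1.6, -0.7, -2.5]
finger_gap: 0.192
gripper_force: 98.4
```

```bash
python3 - <<'E'
from h import *
st=state();print(st['position'],st['eef_rot'],st['force'])
plan([664.7,305,35.5],np.pi/2)
E
```

```text
[656.90999143 310.32120907 138.8544791 ] [-0.00271178  0.70554773  0.70865114 -0.00293556] [-1.58994171 -0.73010147 -2.47681156]
shift units [-0.133  0.215  2.582] yaw0 1.575  turn(units, tool z down => -): 0.04
```

carry_out:
  steps: [0,0.17,0.4,0,255,0,0,0.6,0,255,0,0,0.6,0,255,0,0,0.6,0,255,0,0,0.4,0,255,0,0,0.08,0,255,0,0,0,0,255,0,0,0,0,255]

```text
t: 16.45
position: [667.1, 304.7, 37.9]
eef_rot: [0.0, 0.707, 0.707, -0.0]
force: [1.1, 0.5, -1.5]
finger_gap: 0.188
gripper_force: 98.4
```

```bash
python3 - <<'E'
from h import *
st=state();print(st['position'],st['eef_rot'],st['force'])
im=snapshot('scene')
p=np.array(st['position']);tip=p+[0,-91,2.5]
print('tip pred',tip,w2pix('scene',tip),'pin end',w2pix('scene',[664.7,197.2,38]))
for t in ['punch_tip','oldB_mid','stopB_hole']: print(t,[(round(r['score'],2),np.round(r['location'],1)) for r in pinpoint('scene',t)[:2]])
u=w2pix('scene',[664.7,230,38]).astype(int); print(u)
save('s1',im,8,(u[0]-45,u[1]-35,u[0]+45,u[1]+35))
E
```

```text
[667.08592705 304.67633036  37.87114788] [ 1.11653210e-05  7.07407082e-01  7.06806278e-01 -3.26557117e-04] [ 1.0637357   0.45743479 -1.47928443]
tip pred [667.08592705 213.67633036  40.37114788] [379.92244286 299.93518652] pin end [373.89117899 296.45461967]
punch_tip [(0.91, array([176.2, 167.9])), (0.87, array([380.9, 302.4]))]
oldB_mid [(0.63, array([364.6, 288.9])), (0.41, array([375.8, 270.4]))]
stopB_hole [(0.58, array([365.5, 288.4]))]
[386 302]
```

View pics/s1.png

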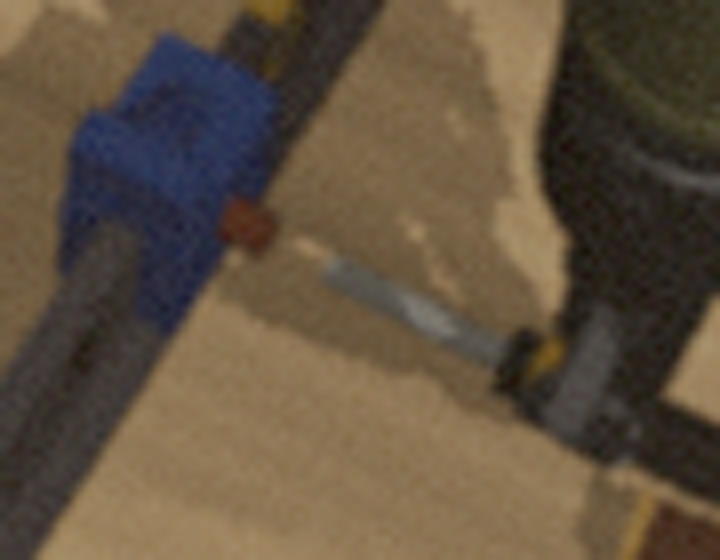

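Pin end is at crop pixel (262,230) and the punch nose line (328,270)→(500,358) points at it within about 1 px. I'll advance gently until contact.

carry_out:
  steps: [0,0,0,0,255,0,0,0,0,255,-0.1,0,0,0,255,-0.1,0,0,0,255,-0.1,0,0,0,255,0,0,0,0,255]

```text
t: 17.15
position: [666.6, 292.4, 38.2]
eef_rot: [0.0, 0.707, 0.707, -0.0]
force: [-0.8, 0.5, -2.3]
finger_gap: 0.191
gripper_force: 98.4
```

```bash
python3 - <<'E'
from h import *
st=state();print(st['position'],st['eef_rot'],st['force'])
E
```

```text
[666.62963617 292.41893195  38.24886533] [ 9.13169092e-05  7.07274344e-01  7.06939033e-01 -4.44582331e-04] [-0.79833933  0.50209417 -2.34261525]
```

carry_out:
  steps: [0,-0.05,0.06,0,255,0,0,0,0,255,-0.1,0,0,0,255,-0.1,0,0,0,255,-0.1,0,0,0,255,-0.1,0,0,0,255,-0.1,0,0,0,255,0,0,0,0,255]

```text
t: 17.82
position: [665.3, 274.5, 36.4]
eef_rot: [-0.0, 0.707, 0.707, 0.001]
force: [0.2, 0.6, -2.9]
finger_gap: 0.19
gripper_force: 98.4
```

carry_out:
  steps: [-0.1,0,0,0,255,-0.1,0,0,0,255,-0.1,0,0,0,255,0,0,0,0,255]

```text
t: 18.15
position: [665.3, 262.4, 36.3]
eef_rot: [-0.0, 0.707, 0.707, 0.001]
force: [1.3, 2.4, -3.2]
finger_gap: 0.189
gripper_force: 98.4
```

```bash
python3 - <<'E'
from h import *
st=state();print(st['position'],st['force'])
im=snapshot('scene'); save('s2',im,8,(335,260,425,330))
E
```

```text
[665.33260978 262.35861645  36.28345459] [ 1.33918242  2.4331894  -3.18223254]
```

View pics/s2.png

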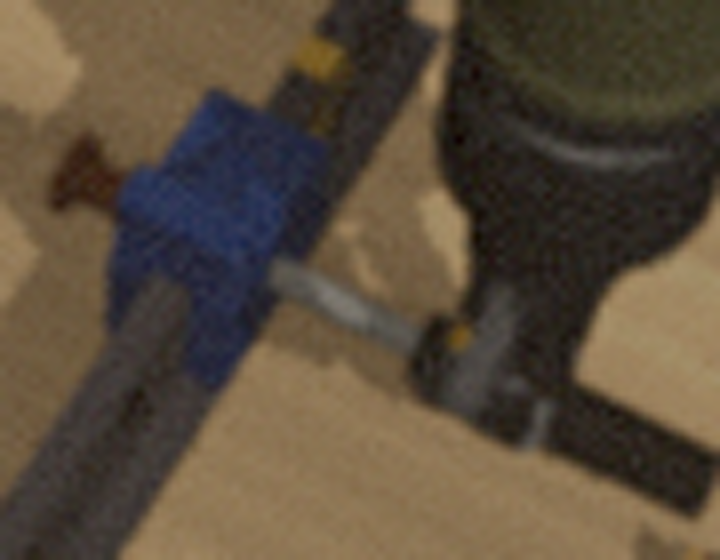

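The rusty head now stands about 25 mm out on the far side at (85,180), and the nose is in the hole. I'll push 12 mm more, then withdraw and take the pin out by hand from the head side.

carry_out:
  steps: [-0.1,0,0,0,255,-0.1,0,0,0,255,-0.1,0,0,0,255,0,0,0,0,255,0.5,0,0,0,255,1,0,0,0,255,1,0,0,0,255,0.7,0,0,0,255,0,0,-1,0,255,0,0,-1,0,255,0,0,-1,0,255,0,0,-1,0,255]

```text
t: 19.2
position: [664.1, 376.7, 196.3]
eef_rot: [0.0, 0.707, 0.707, -0.002]
force: [0.9, 0.2, -2.7]
finger_gap: 0.192
gripper_force: 98.6
```

carry_out:
  steps: [0,0,-0.2,0.982,255,0,0,0,0.982,255,0,0,0,0.982,255,0,0,0,0.982,255,0,0,0,0.982,255,0,0,0,0.982,255,0,0,0,0.982,255,0,0,0,0.982,255,0,0,0,0.982,255,0,0,0,0.982,255,0,0,0,0.982,255,0,0,0,0.982,255]

```text
t: 20.2
position: [664.5, 376.1, 203.3]
eef_rot: [0.001, 0.981, 0.192, -0.001]
force: [-0.2, -0.6, -2.8]
finger_gap: 0.19
gripper_force: 98.6
```

carry_out:
  steps: [0,0,0,0.982,255,0,0,0,0.982,255,0,0,0,0.982,255,0,0,0,0.982,255,-0.3,0.93,0,0,255,-0.3,0.93,0,0,255,-0.3,0.93,0,0,255,-0.3,0.93,0,0,255,-0.3,0.93,0,0,255,-0.3,0.93,0,0,255,-0.3,0.93,0,0,255,-0.3,0.93,0,0,255]

```text
t: 21.2
position: [567.0, 77.4, 203.8]
eef_rot: [0.001, 1.0, -0.0, -0.001]
force: [0.5, -0.1, -2.8]
finger_gap: 0.193
gripper_force: 98.7
```

```bash
python3 - <<'E'
from h import *
st=state();print(st['position'],st['force'])
find([('oldB_mid',38),('stopB_hole',38)],'scene',1)
im=snapshot('top')
for t in ['oldB_mid','cork']: print(t,[(round(r['score'],2),np.round(r['location']),np.round(pix2w('top',r['location'],38 if t[0]=='o' else 4))) for r in pinpoint('top',t)[:2]])
plan([446,-311,12],0)
E
```

```text
[566.97200967  77.43787696 203.75959576] [ 0.50385013 -0.13362464 -2.77448445]
oldB_mid 0.61 [365. 291.] [662.2 172. ]
stopB_hole 0.69 [364. 288.] [655.8 166.5]
oldB_mid [(0.4, array([201., 243.]), array([376., 297.,  38.]))]
cork [(0.8, array([408., 228.]), array([ 425., -314.,    4.]))]
shift units [-3.071  9.782  4.8  ] yaw0 -0.000  turn(units, tool z down => -): -0.00
```

carry_out:
  steps: [-0.28,0.89,0,0,255,-0.28,0.89,0,0,255,-0.28,0.89,0,0,255,-0.28,0.89,0,0,255,-0.28,0.89,0,0,255,-0.28,0.89,0,0,255,-0.28,0.89,0,0,255,-0.28,0.89,0.1,0,255,-0.28,0.89,0.2,0,255,-0.28,0.89,0.3,0,255,-0.27,0.88,0.3,0,255,0,0,0.8,0,255]

```text
t: 22.5
position: [449.0, -319.8, 139.0]
eef_rot: [0.006, 1.0, -0.001, 0.004]
force: [1.5, -0.3, -2.4]
finger_gap: 0.19
gripper_force: 99.1
```

```bash
python3 - <<'E'
from h import *
st=state();print(st['position'],st['force'])
for t in ['cork']:
    snapshot('wrist'); print([ (r['score'],pix2w('wrist',r['location'],4,st)) for r in pinpoint('wrist',t)[:1]])
plan([446,-311,12],0)
E
```

```text
[ 448.97041637 -319.8281183   139.01550288] [ 1.53133607 -0.31246991 -2.42508342]
[(0.61, array([ 431.36483788, -312.82798213,    4.        ]))]
shift units [0.076 0.04  2.996] yaw0 -0.002  turn(units, tool z down => -): -0.02
```

carry_out:
  steps: [0.08,0.04,0.8,0,255,0,0,0.8,0,255,0,0,0.8,0,255,0,0,0.4,0,255,0,0,0.2,0,255,0,0,0,0,255,0,0,0,0,120,0,0,0,0,80,0,0,0,0,60]

```text
t: 23.35
position: [450.8, -313.6, 17.9]
eef_rot: [0.001, 1.0, 0.0, 0.002]
force: [0.1, 0.3, 0.5]
finger_gap: 0.609
gripper_force: 0.0
```

carry_out:
  steps: [0,0,-0.6,0,0,0,0,-1,0,0,0,0,-1,0,0,0,0,-1,0,0,0,0,-1,0,0,0.6,-0.75,0,0,0,0.6,-0.75,0,0,0,0.6,-0.75,0,0,0,0.6,-0.75,0,0,0,0.2,0,0,0,0,0,0,0,0,0,0,0,0,0,0]

```text
t: 24.35
position: [553.2, -192.8, 200.9]
eef_rot: [0.001, 1.0, 0.001, 0.001]
force: [-0.2, -0.3, -0.4]
finger_gap: 0.996
gripper_force: 0.0
```

```bash
python3 - <<'E'
from h import *
st=state(); print(st['position'],st['eef_rot'])
im=find([('clampA_mark',38),('clampA_old',38),('stopA_jaw',78),('stopA_hole',38),('punch_grip',14),('punch_tip',14)],n=2)
save('w6',im,1.25)
E
```

```text
[ 553.21363159 -192.80529133  200.93319851] [6.66071344e-04 9.99999485e-01 5.54225524e-04 5.28972269e-04]
clampA_mark 0.88 [290. 156.] [ 578.3 -169.8]
clampA_old 0.95 [287.  86.] [ 638.3 -168.1]
stopA_jaw 0.67 [280.  50.] [ 660.8 -167.1]
stopA_hole 0.88 [286.  81.] [ 641.8 -167.4]
punch_grip 0.82 [599. 277.] [ 442.6 -501.9]
punch_grip 0.58 [428. 268.] [ 453.2 -314.4]
punch_tip 0.95 [223. 326.] [380.8 -88.7]
punch_tip 0.88 [420. 343.] [ 357.5 -314.8]
```

View pics/w6.png

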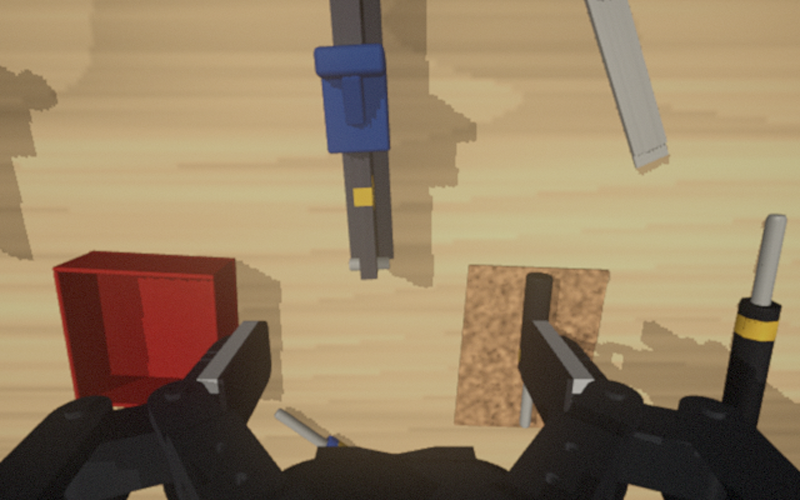

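The punch lies on the cork with its tip at (528,425). Stop A is free, with the jaw top from (315,47) to (384,45) and the yellow mark at (363,197).

```bash
python3 - <<'E'
from h import *
st=state()
for n,uv,z in [('jawL',(315,49),86),('jawR',(383,46),86),('jawLf',(318,76),86),('jawRf',(385,72),86),('stop frontL',(328,151),67),('stop frontR',(390,149),67),('web near',(369,278),64),('yellow',(363,197),64),('web far',(344,2),64)]:
    print(n,np.round(pix2w('wrist',np.array(uv)/1.25,z,st),1))
E
```

```text
jawL [ 665.6 -149.6   86. ]
jawR [ 667.1 -187.4   86. ]
jawLf [ 651.6 -150.6   86. ]
jawRf [ 653.7 -188.4   86. ]
stop frontL [ 609.5 -151.4   67. ]
stop frontR [ 610.7 -190.8   67. ]
web near [ 522.8 -175.8   64. ]
yellow [ 579.6 -172.8   64. ]
web far [ 694.4 -164.2   64. ]
```

carry_out:
  steps: [0.89,-0.207,0,0,0,0.89,-0.207,0,0,0,0.89,-0.207,0,0,0,0,0,0.4,-0.6,0,0,0,0.8,0,0,0,0,0.8,0,0,0,0,0.8,0,60,0,0,0.6,0,80,0,0,0.07,0,80,0,0,0,0,255,0,0,0,0,255,0,0,0,0,255]
  force: 40

```text
t: 25.7
position: [659.4, -166.9, 61.2]
eef_rot: [-0.001, 1.0, 0.03, -0.0]
force: [-0.3, 4.3, -9.3]
finger_gap: 0.46
gripper_force: 45.4
```

carry_out:
  steps: [0,0,0,0,255,0,0,0,0,255,0,0,0,0,255]

```text
t: 25.95
position: [659.4, -166.9, 61.2]
eef_rot: [-0.001, 1.0, 0.03, -0.0]
force: [-0.1, 5.3, -9.2]
finger_gap: 0.461
gripper_force: 45.5
```

```bash
python3 - <<'E'
from h import *
st=state(); print(st['position'],st['eef_rot'],st['force'],st['torque'],st['finger_gap'])
E
```

```text
[ 659.41890996 -166.91417107   61.22766057] [-6.84090232e-04  9.99557235e-01  2.97451477e-02 -3.02395298e-04] [-0.14713467  5.28931516 -9.19289844] [ 0.63335318  0.10784029 -0.30136486] 0.46109425094620005
```

carry_out:
  steps: [-0.3,0,0,0,255,-0.3,0,0,0,255,-0.3,0,0,0,255,-0.3,0,0,0,255,-0.3,0,0,0,255,0,0,0,0,255,0,0,0,0,255]

```text
t: 26.53
position: [597.5, -170.1, 61.2]
eef_rot: [-0.001, 1.0, 0.03, -0.002]
force: [-3.6, 7.1, -8.5]
finger_gap: 0.456
gripper_force: 46.4
```

```bash
python3 - <<'E'
from h import *
st=state(); p=np.array(st['position']); print(p,p-[659.42,-166.91,61.2],np.linalg.norm((p-[659.42,-166.91,61.2])[:2]),st['eef_rot'],st['force'],st['torque'],st['finger_gap'])
E
```

```text
[ 597.51551688 -170.0840464    61.18300341] [-6.19044831e+01 -3.17404640e+00 -1.69965856e-02] 61.985801608961424 [-0.00110822  0.99955692  0.02969294 -0.00174924] [-3.58197036  7.12819658 -8.51912792] [ 0.54904157  0.51748655 -0.24872179] 0.4556125558972329
```

carry_out:
  steps: [0,0,0,0,100,0,0,0,0,60,0,0,-0.6,0,0,0,0,-1,0,0,-0.6,0.6,-0.5,0,0,-0.6,0.8,0,0,0,-0.6,0.8,0,0,0,0,0.6,0,0,0,0,0,0,0,0,0,0,0,0,0,0,0,0,0,0]

```text
t: 27.45
position: [535.7, -288.3, 146.5]
eef_rot: [0.001, 1.0, 0.03, 0.001]
force: [0.3, -0.3, -0.1]
finger_gap: 1.002
gripper_force: 0.0
```

```bash
python3 - <<'E'
from h import *
st=state(); print(st['position'],st['eef_rot'])
im=find([('clampA_mark',38),('stopA_jaw',78),('stopA_hole',38)],n=1)
u=w2pix('wrist',[575,-180,50],st).astype(int); print(u)
x0=max(0,u[0]-75);y0=max(0,u[1]-75); print(x0,y0)
save('w7',im,5,(x0,y0,x0+150,y0+118))
E
```

```text
[ 535.73796629 -288.30848089  146.53422507] [8.48947461e-04 9.99562041e-01 2.95494303e-02 1.35559256e-03]
clampA_mark 0.91 [158. 135.] [ 577.5 -170.3]
stopA_jaw 0.77 [125. 104.] [ 599.2 -170.1]
[164 140]
89 65
```

View pics/w7.png

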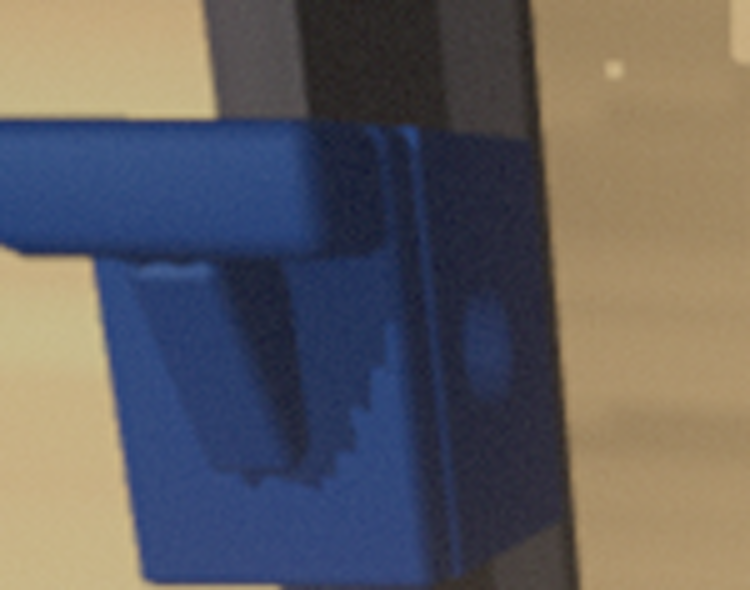

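Stop A's cheek hole is at crop (488,343), i.e. pixel (186.6,133.6). I'll check this against the mark.

```bash
python3 - <<'E'
from h import *
st=state()
M=np.array([578.0,-171]) 
print('hole outer',pix2w('wrist',(186.6,133.6),38,st))
# front edge top z=67, centre: crop (295,583); jaw back top right corner (300,120), jaw front right (320,250)
for n,(a,b),z in [('front edge L',(150,578),67),('front edge R',(430,585),67),('jaw backR',(310,120),86),('jaw frontR',(322,250),86)]:
    print(n,np.round(pix2w('wrist',(89+a/5,65+b/5),z,st),1))
im=snapshot('wrist')
# walk along web top line from stop front towards bar end
K=0
for x in range(560,500,-3):
    y=-172.5-0.06*(578-x); u=w2pix('wrist',[x,y,64],st).astype(int); c=im[u[1]-1:u[1]+2,u[0]-1:u[0]+2].reshape(-1,3).mean(0); print(x,u,np.round(c).astype(int))
E
```

```text
hole outer [ 578.67246897 -189.90096823   38.        ]
front edge L [ 547.9 -154.2   67. ]
front edge R [ 549.3 -191.5   67. ]
jaw backR [ 607.6 -188.5   86. ]
jaw frontR [ 593.3 -188.9   86. ]
560 [149 163] [ 51  71 122]
557 [149 168] [ 53  72 122]
554 [150 172] [ 54  73 122]
551 [150 176] [ 54  73 120]
548 [151 181] [61 64 85]
545 [151 185] [86 80 78]
542 [152 189] [91 85 82]
539 [153 194] [92 86 83]
536 [153 198] [92 85 83]
533 [154 202] [93 86 83]
530 [154 206] [95 87 84]
527 [155 210] [94 88 83]
524 [155 214] [95 87 83]
521 [156 219] [200 178 133]
518 [157 223] [199 174 131]
515 [157 227] [200 177 133]
512 [158 231] [200 179 135]
509 [158 235] [196 170 127]
506 [159 239] [195 168 126]
503 [159 242] [195 169 126]
```

Stop A's hole is about 1–2 mm past the mark, which the tapered pin will centre. Next is pulling out the old pin at clamp B.

carry_out:
  steps: [0.35,-0.917,-0.1,0,0,0.35,-0.917,-0.1,0,0,0.35,-0.917,-0.1,0,0,0.35,-0.917,-0.1,0,0,0.35,-0.917,-0.1,0,0,0.35,-0.917,-0.1,0,0,0.35,-0.917,-0.1,0,0,0.35,-0.917,-0.1,0,0,0.35,-0.917,-0.1,0,0,0.35,-0.917,-0.1,0,0,0.35,-0.917,0,0,0,0,0,0,-0.944,0]

```text
t: 28.7
position: [666.3, 133.2, 185.3]
eef_rot: [-0.002, 0.997, 0.08, 0.002]
force: [0.0, -0.5, -0.3]
finger_gap: 0.995
gripper_force: 0.0
```

carry_out:
  steps: [0,0,0,-0.944,0,0,0,0,-0.944,0,0,0,0,-0.944,0,0,0,0,-0.944,0,0,0,0,-0.944,0,0,0,0,-0.944,0,0,0,0,-0.944,0,0,0,0,-0.944,0,0,0,0,-0.944,0,0,0,0,-0.944,0,0,0,0,-0.944,0,0,0,0,-0.944,0]

```text
t: 29.7
position: [664.0, 125.3, 184.8]
eef_rot: [-0.0, 0.798, 0.602, -0.0]
force: [0.1, -0.1, 0.4]
finger_gap: 0.999
gripper_force: 0.0
```

carry_out:
  steps: [0,0,0,-0.944,0,0,0,0,-0.944,0,0,0,0,-0.944,0,0,0,0,0,0,0,0,0,0,0]

```text
t: 30.12
position: [664.1, 125.1, 184.9]
eef_rot: [-0.0, 0.708, 0.706, -0.0]
force: [0.7, -0.1, -0.3]
finger_gap: 1.001
gripper_force: 0.0
```

```bash
python3 - <<'E'
from h import *
st=state(); print(st['position'],st['eef_rot'])
im=find([('oldB_mid',38),('stopB_hole',38),('stopB_jaw',78)],n=1); cv2.imwrite('pics/raw8.png',im[:,:,::-1])
# rusty mask
hsv=cv2.cvtColor(im,cv2.COLOR_RGB2HSV).astype(int); r,g,b=[im[:,:,i].astype(int) for i in range(3)]
m=((r-g>25)&(r<150)&(g<90)&(abs(g-b)<35)).astype(np.uint8)
n,l,s,c=cv2.connectedComponentsWithStats(m)
for i in np.argsort(-s[1:,4])[:4]+1:
    x,y,w,h,a=s[i]; print(s[i],np.round(pix2w('wrist',(x,y+h/2),38,st)),np.round(pix2w('wrist',c[i],38,st)), [np.round(pix2w('wrist',q,38,st)[:2]) for q in [(x+w/2,y),(x+w/2,y+h)]])
plan([664.7,124,27],np.pi/2)
E
```

```text
[664.08820574 125.12246488 184.87685769] [-1.37718248e-04  7.07862089e-01  7.06350629e-01 -1.81289356e-04]
oldB_mid 0.59 [319. 179.] [666.6 131.4]
stopB_hole 0.78 [317. 143.] [665.2 163.2]
stopB_jaw 0.75 [346. 146.] [686.2 164.9]
[  35  232  150   97 6579] [395.  33.  38.] [460.  49.  38.] [array([475.,  82.]), array([457., -22.])]
[305 172  26  44 639] [654. 118.  38.] [665. 117.  38.] [array([666., 138.]), array([666.,  97.])]
[500 387  21  13  38] [ 860. -103.   38.] [ 867. -100.   38.] [array([870., -94.]), array([ 873., -112.])]
[ 0  8  4 13 28] [421. 261.  38.] [422. 261.  38.] [array([424., 266.]), array([422., 257.])]
shift units [-0.016  0.011  3.951] yaw0 1.569  turn(units, tool z down => -): -0.02
```

carry_out:
  steps: [-0.05,0.03,0.8,0,0,0,0,0.9,0,0,0,0,0.9,0,0,0,0,0.9,0,60,0,0,0.4,0,80,0,0,0.05,0,100,0,0,0,0,255,0,0,0,0,255,0,0,0,0,255,0,0,0,0,255,0,0,0,0,255,0,0,0,0,255]
  force: 80

```text
t: 31.32
position: [666.4, 122.5, 29.0]
eef_rot: [0.001, 0.707, 0.707, 0.001]
force: [-2.1, -1.0, 5.2]
finger_gap: 0.121
gripper_force: 77.7
```

carry_out:
  steps: [-0.15,0,0,0,255,-0.3,0,0,0,255,-0.3,0,0,0,255,-0.3,0,0,0,255,0,0,0,0,255,0,0,-0.8,0,255,0,0,-1,0,255,0,0,-1,0,255,0,0,0,0,255]

```text
t: 32.07
position: [671.5, 80.2, 148.0]
eef_rot: [0.005, 0.708, 0.707, 0.006]
force: [1.8, 0.1, 1.6]
finger_gap: 0.118
gripper_force: 80.3
```

```bash
python3 - <<'E'
from h import *
st=state(); print(st['position'],st['force'],st['finger_gap'])
plan([462,5,110],np.pi/2)
for t in ['tray']:
  snapshot('wrist')
  print([(r['score'],pix2w('wrist',r['location'],0,st)) for r in pinpoint('wrist',t)[:1]])
E
```

```text
[671.47327018  80.18617887 147.97200548] [1.77773678 0.05953964 1.63910455] 0.1177234862595814
shift units [-1.889 -5.248  0.865] yaw0 1.569  turn(units, tool z down => -): -0.02
[(0.7, array([464.18077764,   6.41492252,   0.        ]))]
```

carry_out:
  steps: [-0.315,-0.87,0,0,255,-0.315,-0.87,0,0,255,-0.315,-0.87,0,0,255,-0.315,-0.87,0,0,255,-0.315,-0.87,0,0,255,-0.315,-0.87,0,0,255,0,0,0.6,0,255,0,0,0.8,0,255,0,0,0.8,0,255,0,0,0.6,0,255,0,0,0,0,255,0,0,0,0,255]

```text
t: 33.17
position: [454.0, 5.0, 25.2]
eef_rot: [-0.003, 0.707, 0.707, -0.002]
force: [0.1, -0.3, -0.9]
finger_gap: 0.122
gripper_force: 80.3
```

carry_out:
  steps: [0,0,0,0,160,0,0,0,0,120,0,0,0,0,120,0,0,-1,0,120,0,0,-1,0,60,0,0,-1,0,0,0,0,-1,0,0,0.9,0.2,0,0,0,0.9,0.2,0,0,0,0.9,0.2,0,0,0,0.9,0.2,0,0,0,0,0,0,0,0]

```text
t: 34.17
position: [491.3, 154.9, 189.2]
eef_rot: [0.0, 0.706, 0.708, 0.004]
force: [0.2, 0.3, 0.8]
finger_gap: 1.001
gripper_force: 0.0
```

```bash
python3 - <<'E'
from h import *
st=state(); print(st['position'],st['eef_rot'])
find([('oldB_mid',11),('stopB_jaw',78),('newA_grip',15),('newA_seat',15),('newB_grip',15)],n=2)
print('scene'); find([('oldB_mid',11)],'scene',2)
print('top'); find([('oldB_mid',11)],'top',2)
E
```

```text
[491.25346661 154.86096748 189.23960924] [4.94006594e-04 7.05893220e-01 7.08307612e-01 3.85285704e-03]
oldB_mid 0.93 [280. 308.] [454.6  11.6]
stopB_jaw 0.97 [566. 184.] [686. 166.]
newA_grip 0.8 [177.   4.] [376.1 305.3]
scene
oldB_mid 0.71 [349. 214.] [458.2  20. ]
oldB_mid 0.54 [187. 229.] [ 718.9 -324.2]
top
oldB_mid 0.68 [295. 212.] [467.7  23.6]
```

Old pin B is in the tray at (454,11). Next I turn to yaw 0 and slide stop B.

carry_out:
  steps: [0,0,0,0.982,0,0,0,0,0.982,0,0,0,0,0.982,0,0,0,0,0.982,0,0,0,0,0.982,0,0,0,0,0.982,0,0,0,0,0.982,0,0,0,0,0.982,0,0,0,0,0.982,0,0,0,0,0.982,0,0,0,0,0.982,0,0,0,0,0.982,0]

```text
t: 35.67
position: [488.8, 148.3, 187.1]
eef_rot: [0.0, 0.981, 0.192, -0.0]
force: [0.1, -0.6, -0.1]
finger_gap: 0.999
gripper_force: 0.0
```

carry_out:
  steps: [0,0,0,0.982,0,0,0,0,0.982,0,0,0,0,0.982,0,0,0,0,0.982,0,0.95,-0.06,0,0,0,0.95,-0.06,0,0,0,0.95,-0.06,0,0,0,0.95,-0.06,0,0,0,0.95,-0.06,0,0,0,0,0,0,0,0,0,0,0,0,0]

```text
t: 36.58
position: [680.6, 159.9, 185.6]
eef_rot: [0.0, 1.0, -0.001, -0.0]
force: [-0.6, -0.0, 0.2]
finger_gap: 0.999
gripper_force: 0.0
```

```bash
python3 - <<'E'
from h import *
plan([686.7,163.4,62],0)
E
```

```text
shift units [ 0.154 -0.088  3.091] yaw0 -0.003  turn(units, tool z down => -): -0.03
```

carry_out:
  steps: [0.15,-0.09,0.7,-0.03,0,0,0,0.8,0,0,0,0,0.8,0,60,0,0,0.6,0,80,0,0,0.19,0,80,0,0,0,0,255,0,0,0,0,255,0,0,0,0,255,0,0,0,0,255,0,0,0,0,255]
  force: 40

```text
t: 37.42
position: [683.7, 163.9, 63.5]
eef_rot: [0.0, 1.0, 0.001, -0.001]
force: [-1.4, -1.0, -9.5]
finger_gap: 0.46
gripper_force: 46.6
```

carry_out:
  steps: [-0.3,0,0,0,255,-0.3,0,0,0,255,-0.3,0,0,0,255,-0.3,0,0,0,255,-0.28,0,0,0,255,0,0,0,0,255,0,0,0,0,255,0,0,0,0,255]

```text
t: 38.08
position: [624.5, 164.9, 63.5]
eef_rot: [-0.0, 1.0, 0.001, -0.001]
force: [-3.3, 2.5, -10.3]
finger_gap: 0.456
gripper_force: 46.5
```

carry_out:
  steps: [-0.02,0,0,0,255,0,0,0,0,100,0,0,0,0,60,0,0,-0.7,0,0,0,0,-1,0,0,-0.73,-0.5,-0.5,0,0,-0.73,-0.5,-0.2,0,0,-0.73,-0.5,0,0,0,-0.73,-0.5,0,0,0,-0.73,-0.5,0,0,0,-0.73,-0.5,0,0,0,0,0,0,-0.98,0]

```text
t: 39.08
position: [446.1, 286.7, 162.0]
eef_rot: [-0.001, 0.999, 0.052, 0.001]
force: [-0.8, -0.2, 0.0]
finger_gap: 1.003
gripper_force: 0.0
```

carry_out:
  steps: [0,0,0,-0.982,0,0,0,0,-0.982,0,0,0,0,-0.982,0,0,0,0,-0.982,0,0,0,0,-0.982,0,0,0,0,-0.982,0,0,0,0,-0.982,0,0,0,0,-0.982,0,0,0,0,-0.982,0,0,0,0,-0.982,0,0,0,0,-0.982,0,0,0,0,-0.982,0]

```text
t: 40.08
position: [452.5, 284.6, 162.2]
eef_rot: [0.001, 0.801, 0.599, 0.004]
force: [-0.5, 0.4, -0.1]
finger_gap: 0.995
gripper_force: 0.0
```

```bash
cat >> h.py <<'E'
def pins():
    st=state(); im=snapshot('wrist'); r,g,b=[im[:,:,i].astype(int) for i in range(3)]
    cv2.imwrite('pics/rawp.png',im[:,:,::-1])
    m=((r>120)&(r-g>60)&(r-b>80)).astype(np.uint8)
    n,l,s,c=cv2.connectedComponentsWithStats(m)
    for i in np.argsort(-s[1:,4])[:3]+1:
        if s[i][4]<150: continue
        pts=np.argwhere(l==i)[:,::-1].astype(np.float32); w=np.array([pix2w('wrist',p,22,st)[:2] for p in pts[::3]]).astype(np.float32)
        rr=cv2.minAreaRect(w); print('handle',s[i],'world',np.round(w.mean(0),1),'rect',rr)
    for t in ['newA_grip','newA_seat']:
        for q in pinpoint('wrist',t)[:2]: print(t,round(q['score'],2),np.round(q['location']),np.round(pix2w('wrist',q['location'],15,st),1))
E
python3 - <<'E'
from h import *
st=state(); print(st['position'],st['eef_rot'],st['q'][5])
pins()
E
```

```text
[452.489801   284.55011565 162.18466434] [0.0012081  0.80101939 0.59862673 0.00353878] 0.7710276037414981
handle [ 331   87   28   75 2036] world [491.3 330.2] rect ((491.17864990234375, 329.0973815917969), (59.41160583496094, 22.26836395263672), 74.2930908203125)
handle [ 204  167   59   71 2019] world [381.9 292.7] rect ((382.06951904296875, 291.7331848144531), (26.863792419433594, 59.8988151550293), 13.238286018371582)
handle [391 362  26  14 164] world [487.   78.9] rect ((486.6672668457031, 77.11930847167969), (12.687774658203125, 23.67428207397461), 89.11592864990234)
newA_grip 0.62 [226. 186.] [377.6 307.3  15. ]
newA_seat 0.76 [207. 153.] [372.3 339.5  15. ]
```

```bash
python3 - <<'E'
from h import *
st=state(); print(st['position'])
plan([487,314.6,9],1.297)
E
```

```text
[451.72331911 284.43263763 161.60539066]
shift units [0.965 0.607 3.821] yaw0 1.276  turn(units, tool z down => -): -0.21
```

carry_out:
  steps: [0.48,0.3,0.5,-0.2,0,0.48,0.3,0.6,0,0,0,0,0.8,0,0,0,0,0.8,0,60,0,0,0.7,0,80,0,0,0.42,0,100,0,0,0,0,180,0,0,0,0,255,0,0,0,0,255,0,0,0,0,255,0,0,0,0,255,0,0,0,0,255]
  force: 80

```text
t: 41.23
position: [483.9, 314.5, 7.9]
eef_rot: [0.0, 0.797, 0.604, 0.001]
force: [0.1, 0.0, -2.7]
finger_gap: 0.238
gripper_force: 81.0
```

```bash
python3 - <<'E'
from h import *
st=state(); print(st['position'],st['force'],st['eef_rot'])
E
```

```text
[483.85698685 314.47622859   7.94990723] [ 0.13670482  0.04887991 -2.71008524] [1.63036910e-04 7.96644008e-01 6.04447578e-01 1.19335755e-03]
```

carry_out:
  steps: [0,0,-0.6,0,255,0,0,-0.9,0,255,0,0,-0.9,0,255,0,0,-0.6,0,255,0,0,0,0,255,0,0,0,0,255]

```text
t: 41.73
position: [484.3, 314.7, 129.0]
eef_rot: [0.0, 0.797, 0.605, 0.003]
force: [-0.7, -0.6, -3.1]
finger_gap: 0.24
gripper_force: 81.3
```

```bash
python3 - <<'E'
from h import *
st=state(); print(st['position'],st['force'],st['eef_rot'],st['finger_gap'],2*np.arctan2(st['eef_rot'][2],st['eef_rot'][1]))
im=snapshot('wrist'); r,g,b=[im[:,:,i].astype(int) for i in range(3)]
m=((r>100)&(r-g>50)&(r-b>60)).astype(np.uint8); n,l,s,c=cv2.connectedComponentsWithStats(m)
for i in np.argsort(-s[1:,4])[:3]+1: print(s[i],c[i])
ci=np.array(camera_info('wrist')['tool_from_camera'])
save('w9',im,1.25)
plan([604.7,300,37],np.pi/2)
E
```

```text
[484.30502185 314.74330433 128.98618173] [-0.65246729 -0.56490506 -3.12080006] [3.67337501e-04 7.96595933e-01 6.04506599e-01 2.56058077e-03] 0.2404304573748857 1.2982977545562777
[ 288  161   57  146 7693] [315.91966723 231.37371637]
[ 167  218   67   74 2569] [200.95173219 255.7878552 ]
shift units [0.482 3.025 2.257] yaw0 1.298  turn(units, tool z down => -): -2.72
```

carry_out:
  steps: [0.03,0.78,0,0,255,0.03,0.78,0,0,255,0.02,0.78,0,0,255,0.02,0.77,0,0,255,0,0,0,-0.908,255,0,0,0,-0.908,255,0,0,0,-0.908,255,0,0,0.8,0,255,0,0,0.8,0,255,0,0,0.6,0,255,0,0,0.2,0,255,0,0,0,0,255]

```text
t: 42.78
position: [600.2, 282.9, 25.8]
eef_rot: [-0.002, 0.707, 0.707, -0.005]
force: [-0.5, -0.5, -1.3]
finger_gap: 0.237
gripper_force: 81.1
```

carry_out:
  steps: [0,0,0,0,255,0,0,0,0,255]

```text
t: 42.95
position: [605.0, 284.9, 31.6]
eef_rot: [0.0, 0.707, 0.707, 0.001]
force: [-0.2, 0.7, -1.0]
finger_gap: 0.237
gripper_force: 81.1
```

```bash
python3 - <<'E'
from h import *
st=state(); print(st['position'],st['force'],st['eef_rot'])
plan([605.2,272,31],np.pi/2)
find([('clampB_mark',38),('stopB_hole',38),('stopB_jaw',78)],'scene',1)
for t in ['newA_seat','newA_grip']: print(t,[(round(r['score'],2),np.round(r['location'],1)) for r in pinpoint('scene',t)[:2]])
print(w2pix('scene',[605.2,285-35,38]),w2pix('scene',[605.2,285,38]))
E
```

```text
[605.0132376  284.86165317  31.62205698] [-0.19159941  0.67094398 -1.04689418] [3.60377427e-04 7.07117317e-01 7.07095612e-01 8.74940342e-04]
shift units [-0.322  0.005  0.015] yaw0 1.571  turn(units, tool z down => -): -0.00
clampB_mark 0.7 [376. 272.] [602.8 171.1]
stopB_hole 0.83 [375. 273.] [605.7 170.6]
stopB_jaw 0.71 [369. 267.] [622.3 160.7]
newA_seat [(0.49, array([475.3, 237.7])), (0.38, array([447.2, 345.7]))]
newA_grip [(0.64, array([460.5, 235.3])), (0.4, array([253.1, 167.9]))]
[405.4993188  287.30511573] [419.30728899 293.97602492]
```

Well placed. I'll insert gently, watching the force.

carry_out:
  steps: [-0.3,0,0.015,0,255,-0.2,0,0,0,255,-0.2,0,0,0,255,-0.2,0,0,0,255,0,0,0,0,255]

```text
t: 43.67
position: [605.3, 246.2, 30.5]
eef_rot: [0.001, 0.707, 0.707, 0.0]
force: [2.8, -1.1, -1.8]
finger_gap: 0.235
gripper_force: 81.2
```

carry_out:
  steps: [-0.2,0,0,0,255,-0.2,0,0,0,255,-0.2,0,0,0,255,0,0,0,0,255]

```text
t: 44.0
position: [604.6, 222.4, 30.3]
eef_rot: [0.001, 0.707, 0.707, -0.0]
force: [3.9, -2.3, -2.2]
finger_gap: 0.232
gripper_force: 81.2
```

carry_out:
  steps: [-0.2,0,0,0,255,-0.2,0,0,0,255,-0.15,0,0,0,255,0,0,0,0,255]

```text
t: 44.33
position: [603.9, 200.6, 30.1]
eef_rot: [0.0, 0.707, 0.707, -0.001]
force: [3.1, -1.9, -2.5]
finger_gap: 0.234
gripper_force: 81.2
```

carry_out:
  steps: [-0.05,0,0,0,255,-0.05,0,0,0,255,-0.05,0,0,0,255,0,0,0,0,255]

```text
t: 44.67
position: [603.9, 198.6, 30.1]
eef_rot: [-0.001, 0.707, 0.707, 0.001]
force: [2.6, 5.8, -3.1]
finger_gap: 0.234
gripper_force: 81.2
```

carry_out:
  steps: [-0.1,0,0,0,255,-0.1,0,0,0,255,0,0,0,0,255,0,0,0,0,255]

```text
t: 45.0
position: [604.0, 198.6, 30.3]
eef_rot: [-0.005, 0.707, 0.707, 0.006]
force: [0.6, 30.4, -5.1]
finger_gap: 0.235
gripper_force: 81.1
```

carry_out:
  steps: [0.15,0,0,0,255,0,0,0,0,120,0,0,0,0,80,0,0,0,0,60,0,0,-0.8,0,0,0,0,-1,0,0,0.4,-0.85,-0.4,0,0,0.4,-0.85,-0.3,-0.4,0,0.4,-0.85,-0.3,-0.4,0,0.4,-0.85,-0.3,-0.4,0,0.4,-0.85,0,-0.5,0,0.4,-0.85,0,-0.5,0]

```text
t: 46.0
position: [391.5, 276.2, 154.7]
eef_rot: [-0.0, 0.624, 0.781, -0.0]
force: [-0.2, 0.2, -0.2]
finger_gap: 0.995
gripper_force: 0.0
```

carry_out:
  steps: [0,0,0,0,0,0,0,0,0,0]

```text
t: 46.17
position: [390.3, 275.5, 154.0]
eef_rot: [-0.001, 0.624, 0.781, -0.002]
force: [0.8, -0.3, -0.3]
finger_gap: 1.004
gripper_force: 0.0
```

```bash
python3 - <<'E'
from h import *
st=state(); print(st['position'],st['eef_rot'])
pins(); plan([378.6,306.3,9],1.80)
E
```

```text
[390.32268507 275.48656521 153.98709421] [-0.00078934  0.62408451  0.78135431 -0.00183027]
handle [ 295  132   28   73 1933] world [380.6 292.4] rect ((380.1106872558594, 291.6375427246094), (21.817249298095703, 60.13096237182617), 13.105035781860352)
handle [ 516  274   52   54 1557] world [617.5 219.1] rect ((616.728759765625, 218.12794494628906), (37.22603225708008, 52.56174850463867), 3.0977859497070312)
newA_grip 0.84 [308. 149.] [375.7 306.5  15. ]
newA_seat 0.82 [307. 104.] [367.2 341.1  15. ]
shift units [ 0.829 -0.233  3.63 ] yaw0 1.790  turn(units, tool z down => -): -0.10
```

carry_out:
  steps: [0.42,-0.14,0.5,-0.1,0,0.41,-0.13,0.6,0,0,0,0,0.8,0,0,0,0,0.8,0,60,0,0,0.6,0,80,0,0,0.33,0,100,0,0,0,0,180,0,0,0,0,255,0,0,0,0,255,0,0,0,0,255,0,0,0,0,255,0,0,0,0,255]
  force: 80

```text
t: 47.32
position: [377.0, 306.4, 9.7]
eef_rot: [0.0, 0.621, 0.784, 0.001]
force: [-0.4, 0.5, -2.4]
finger_gap: 0.233
gripper_force: 80.5
```

carry_out:
  steps: [0,0,-0.6,0,255,0,0,-1,0,255,0,0,-1,0,255,0,0,-1,0,255,0,0,-0.6,0,255,0,0,0,0,255]

```text
t: 47.82
position: [379.7, 308.5, 183.3]
eef_rot: [0.002, 0.621, 0.784, 0.006]
force: [1.0, -0.0, -2.3]
finger_gap: 0.236
gripper_force: 80.8
```

```bash
python3 - <<'E'
from h import *
st=state(); print(st['position'],st['eef_rot'],st['finger_gap'])
im=snapshot('wrist'); cv2.imwrite('pics/raw10.png',im[:,:,::-1])
r,g,b=[im[:,:,i].astype(int) for i in range(3)]
m=((r>100)&(r-g>50)&(r-b>60)).astype(np.uint8); n,l,s,c=cv2.connectedComponentsWithStats(m)
for i in np.argsort(-s[1:,4])[:2]+1: print(s[i],c[i])
p=np.argwhere(l==np.argmax(s[1:,4])+1); 
for t in ['newA_grip','newA_seat']: print(t,[(round(q['score'],2),np.round(q['location'])) for q in pinpoint('wrist',t)[:2]])
# where the tip and seat should be for offset 7
M=R.from_quat(np.array(st['eef_rot'])[[1,2,3,0]]).as_matrix(); 
for x in (15,35,77):
    print(x,w2pix('wrist',np.array(st['position'])+M@[x,0,-7],st))
plan([578.8-5,-300,150],np.pi/2+.06)
E
```

```text
[379.74793657 308.50359958 183.34311377] [0.00199146 0.62117315 0.78364508 0.00635062] 0.2355694519723755
[ 290  229   53  134 5987] [315.90997161 298.37397695]
[ 494  292   43   49 1298] [515.26348228 314.03466872]
newA_grip [(0.66, array([316., 266.]))]
newA_seat [(0.93, array([314., 187.]))]
15 [315.72675206 236.87645858]
35 [315.75889551 192.00533487]
77 [315.83546803  85.11282316]
shift units [-15.871   1.372   0.669] yaw0 1.801  turn(units, tool z down => -): 1.70
```

carry_out:
  steps: [0,0,0,0.86,255,0,0,0,0.86,255,-0.94,0.27,0,0,255,-0.94,0.27,0,0,255,-0.94,0.27,0,0,255,-0.94,0.27,0,0,255,-0.94,0.27,0,0,255,-0.94,0.27,0,0,255,-0.94,0.27,0,0,255,-0.94,0.27,0,0,255,-0.94,0.27,0,0,255,-0.94,0.27,0,0,255]

```text
t: 48.97
position: [504.3, -64.6, 174.3]
eef_rot: [-0.002, 0.686, 0.727, -0.001]
force: [1.5, 0.0, -2.0]
finger_gap: 0.235
gripper_force: 80.6
```

carry_out:
  steps: [-0.94,0.27,0,0,255,-0.94,0.27,0,0,255,-0.94,0.27,0,0,255,-0.94,0.27,0,0,255,-0.94,0.27,0,0,255,-0.94,0.27,0,0,255,0,0,0.3,0,255,0,0,0.6,0,255,0,0,0.6,0,255,0,0,0,0,255,0,0,0,0,255]

```text
t: 49.88
position: [580.9, -283.0, 112.9]
eef_rot: [-0.004, 0.686, 0.727, -0.001]
force: [-0.2, 0.1, -2.5]
finger_gap: 0.233
gripper_force: 80.5
```

```bash
python3 - <<'E'
from h import *
st=state(); print(st['position'],st['eef_rot'],st['finger_gap'],st['gripper_force'])
find([('clampA_mark',38),('stopA_hole',38),('stopA_jaw',78),('newA_seat',120)],n=1)
plan([584.3,-285,32],np.pi/2+.058)
E
```

```text
[ 580.92294535 -282.99495628  112.88457743] [-0.0044209   0.68636839  0.7272398  -0.00108075] 0.23297616482818365 80.51467537879944
clampA_mark 0.83 [326.  32.] [ 580.  -172.2]
stopA_hole 0.69 [324.  28.] [ 578.3 -170.3]
stopA_jaw 0.94 [371.  15.] [ 600.4 -171. ]
newA_seat 0.71 [317. 192.] [ 579.4 -247.9]
shift units [-2.00e-03 -1.80e-02  2.16e+00] yaw0 1.629  turn(units, tool z down => -): 0.00
```

carry_out:
  steps: [0,0,0.6,0,255,0,0,0.7,0,255,0,0,0.6,0,255,0,0,0.26,0,255,0,0,0,0,255,0,0,0,0,255,0,0,0,0,255]

```text
t: 50.72
position: [585.3, -285.3, 32.4]
eef_rot: [0.002, 0.686, 0.727, 0.0]
force: [0.1, -0.1, -1.9]
finger_gap: 0.238
gripper_force: 80.6
```

```bash
python3 - <<'E'
from h import *
st=state(); print(st['position'],st['eef_rot'],st['force'])
find([('clampA_mark',38),('stopA_hole',38),('newA_seat',38)],n=1)
im=snapshot('wrist')
plan([584.3,-285,32],np.pi/2+.058)
E
```

```text
[ 585.28529102 -285.25554933   32.37957173] [1.69038626e-03 6.86258428e-01 7.27355720e-01 4.11198646e-04] [ 0.07056408 -0.11355349 -1.86417006]
newA_seat 0.66 [316. 190.] [ 583.2 -249.8]
shift units [-0.002 -0.007 -0.005] yaw0 1.629  turn(units, tool z down => -): 0.00
```

carry_out:
  steps: [0.2,0,0,0,255,0.2,0,0,0,255,0.2,0,0,0,255,0.2,0,0,0,255,0,0,0,0,255]

```text
t: 51.38
position: [581.4, -250.0, 30.5]
eef_rot: [-0.001, 0.686, 0.728, 0.0]
force: [-0.0, 0.5, -1.3]
finger_gap: 0.241
gripper_force: 80.7
```

carry_out:
  steps: [0.15,0,0,0,255,0.15,0,0,0,255,0.15,0,0,0,255,0,0,0,0,255]

```text
t: 51.72
position: [581.9, -233.3, 30.8]
eef_rot: [0.0, 0.686, 0.727, 0.001]
force: [3.3, 2.7, -1.7]
finger_gap: 0.235
gripper_force: 80.7
```

carry_out:
  steps: [0.2,0,0,0,255,0.2,0,0,0,255,0.15,0,0,0,255,0,0,0,0,255]

```text
t: 52.05
position: [580.6, -211.0, 30.8]
eef_rot: [0.0, 0.686, 0.727, 0.001]
force: [5.5, 2.4, -2.2]
finger_gap: 0.234
gripper_force: 80.7
```

carry_out:
  steps: [0.1,0,0,0,255,0.1,0,0,0,255,0.1,0,0,0,255,0,0,0,0,255]

```text
t: 52.38
position: [580.5, -206.3, 31.1]
eef_rot: [0.005, 0.685, 0.728, -0.003]
force: [2.4, -17.4, -5.5]
finger_gap: 0.233
gripper_force: 80.1
```

carry_out:
  steps: [0.08,0,0,0,255,0,0,0,0,255,-0.18,0,0,0,255,0,0,0,0,120,0,0,0,0,80,0,0,0,0,60,0,0,-0.6,0,0,0,0,-1,0,0,0,0,-1,0,0,-0.8,-0.5,-0.8,0,0,-0.8,-0.5,0,0,0,0,0,0,0,0]

```text
t: 53.38
position: [543.9, -269.7, 164.1]
eef_rot: [0.002, 0.687, 0.727, -0.001]
force: [0.2, 0.9, 0.1]
finger_gap: 0.997
gripper_force: 0.0
```

```bash
python3 - <<'E'
from h import *
st=state(); print(st['position'])
print('scene')
im=find([('clampA_mark',38),('stopA_hole',38),('newA_grip',38),('newA_seat',38),('clampB_mark',38),('stopB_hole',38),('oldB_mid',11),('punch_tip',14),('punch_grip',14),('cork',4)],'scene',2)
im=cv2.resize(im,(800,500)); cv2.imwrite('pics/f_scene.png',im[:,:,::-1])
E
```

```text
[ 543.92265134 -269.67320742  164.05992048]
scene
stopA_hole 0.7 [269. 208.] [ 567.6 -163.3]
newA_grip 0.68 [255. 204.] [ 576.7 -204.2]
newA_seat 0.71 [267. 211.] [ 578.4 -164.5]
newA_seat 0.41 [377. 272.] [602.  174.1]
clampB_mark 0.78 [374. 274.] [610.3 170.5]
clampB_mark 0.65 [264. 210.] [ 580.9 -170.8]
stopB_hole 0.69 [376. 272.] [603.8 172.1]
oldB_mid 0.62 [349. 211.] [447.1  14.5]
punch_tip 0.8 [259. 161.] [ 418.6 -306.8]
punch_tip 0.73 [178. 168.] [ 561.1 -494.5]
punch_grip 0.77 [243. 175.] [ 488.7 -313.8]
punch_grip 0.75 [322. 157.] [ 307.4 -155.6]
cork 0.96 [254. 166.] [ 434.5 -312.3]
cork 0.15 [386. 279.] [586.9 194.6]
```

View pics/f_scene.png

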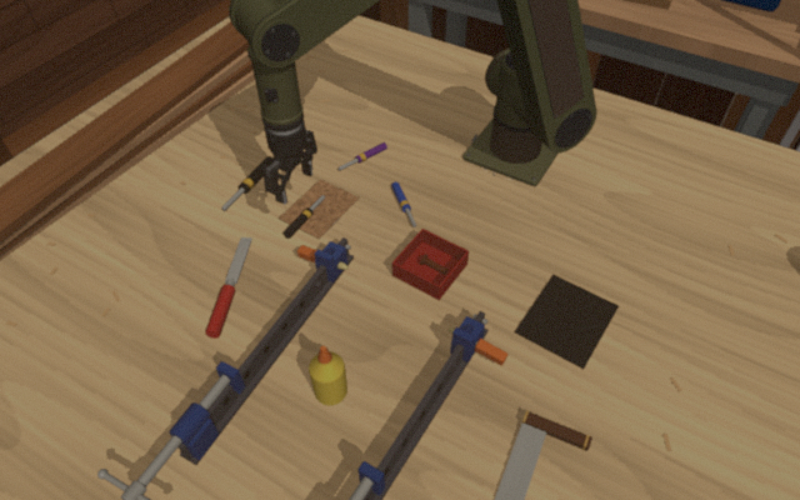

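The final picture shows both new pins home, the old pin in the tray, and the punch knocked about 6 cm along its axis, half off the cork at (303,215). I'll put it back.

carry_out:
  steps: [-0.9,0,0,0.9,0,0,0,0,0.9,0,0,0,0,0.97,0,0,0,0,0.97,0,0,0,0,0.97,0,0,0,0,0.97,0,0,0,0,0.97,0,0,0,0,0.97,0,0,0,0,0.97,0,0,0,0,0.97,0,0,0,0,0.97,0,0,0,0,0.97,0]

```text
t: 54.93
position: [548.0, -301.3, 161.3]
eef_rot: [-0.0, 0.972, 0.235, -0.0]
force: [0.2, -0.2, 0.7]
finger_gap: 1.001
gripper_force: 0.0
```

carry_out:
  steps: [0,0,0,0.97,0,0,0,0,0.97,0,0,0,0,0.97,0,0,0,0,0.97,0,0,0,0,0.91,0,-0.9,0,0,0,0,-0.9,0,0,0,0,-0.3,0,0,0,0,0,0,0,0,0,0,0,0,0,0]

```text
t: 55.77
position: [464.0, -301.7, 161.8]
eef_rot: [0.0, 1.0, -0.001, 0.001]
force: [0.2, 1.2, -0.0]
finger_gap: 0.995
gripper_force: 0.0
```

```bash
python3 - <<'E'
from h import *
st=state(); print(st['position'],2*np.arctan2(st['eef_rot'][2],st['eef_rot'][1]))
im=find([('punch_grip',14),('punch_tip',14),('cork',4)],n=3)
cv2.imwrite('pics/raw11.png',im[:,:,::-1])
hsv=cv2.cvtColor(im,cv2.COLOR_RGB2HSV)
m=((hsv[:,:,2]<70)).astype(np.uint8); m[:, :]=m
n,l,s,c=cv2.connectedComponentsWithStats(m)
for i in np.argsort(-s[1:,4])[:5]+1:
    if s[i][4]<100: continue
    pts=np.argwhere(l==i)[:,::-1]; w=np.array([pix2w('wrist',p,17,st)[:2] for p in pts[::5]]).astype(np.float32); print(s[i],cv2.minAreaRect(w))
y=((hsv[:,:,0]>18)&(hsv[:,:,0]<32)&(hsv[:,:,1]>190)&(hsv[:,:,2]>90)).astype(np.uint8)
n,l,s,c=cv2.connectedComponentsWithStats(y)
for i in np.argsort(-s[1:,4])[:4]+1: print('yellow',s[i],np.round(pix2w('wrist',c[i],20,st),1))
E
```

```text
[ 464.03065267 -301.68377804  161.80061665] -0.0011550974526295366
punch_grip 0.69 [538. 213.] [ 439.1 -502.7]
punch_grip 0.57 [335. 152.] [ 494.3 -318.3]
punch_tip 0.89 [558.  71.] [ 559.5 -497.5]
punch_tip 0.69 [ 92. 274.] [379.  -88.5]
punch_tip 0.64 [334. 250.] [ 403.3 -319.3]
cork 0.85 [326. 215.] [ 434.1 -311.5]Traceback (most recent call last):
  File "<stdin>", line 10, in <module>
  File "h.py", line 16, in pix2w
    K,T=T_wc(cam,st); d=T[:3,:3]@np.linalg.solve(K,[uv[0],uv[1],1]); o=T[:3,3]
        ~~~~^^^^^^^^
  File "h.py", line 5, in T_wc
    ci=camera_info(cam)
ValueError: time passes only in moves, steps and waits
```

carry_out:
  steps: [0.75,0.41,0.4,0,0,0,0,0.8,0,0,0,0,0.8,0,60,0,0,0.8,0,80,0,0,0.7,0,100,0,0,0.25,0,120,0,0,0,0,200,0,0,0,0,255,0,0,0,0,255,0,0,0,0,255,0,0,0,0,255,0,0,0,0,255]
  force: 60

```text
t: 56.97
position: [494.5, -318.4, 12.7]
eef_rot: [0.001, 1.0, -0.0, 0.001]
force: [0.3, 0.8, -2.8]
finger_gap: 0.205
gripper_force: 59.6
```

carry_out:
  steps: [0,0,-0.5,0,255,0,0,-0.3,0,255,-0.4,-0.05,0,0,255,-0.4,-0.05,0,0,255,-0.35,-0.05,0,0,255,0,0,0,0,255,0,0,0,0,255]

```text
t: 57.55
position: [447.6, -311.9, 44.0]
eef_rot: [0.0, 1.0, -0.001, 0.0]
force: [0.9, 0.5, -1.5]
finger_gap: 0.209
gripper_force: 59.6
```

carry_out:
  steps: [0,0,0.4,0,255,0,0,0.25,0,255,0,0,0.12,0,255,0,0,0,0,255,0,0,0,0,255,0,0,0,0,120,0,0,0,0,80,0,0,0,0,60,0,0,-0.8,0,0,0,0,-1,0,0,0,0,-1,0,0,0,0,-1,0,0]

```text
t: 58.55
position: [447.5, -311.6, 166.3]
eef_rot: [-0.0, 1.0, -0.0, -0.0]
force: [1.1, -1.2, 0.5]
finger_gap: 1.0
gripper_force: 0.0
```

carry_out:
  steps: [0,0,-1,0,0,0,-0.5,-0.5,0,0,0,0,0,0,0,0,0,0,0,0,0,0,0,0,0]

```text
t: 58.97
position: [447.3, -291.6, 224.1]
eef_rot: [-0.0, 1.0, 0.0, -0.0]
force: [-0.4, 0.5, -0.4]
finger_gap: 1.0
gripper_force: 0.0
```

```bash
python3 - <<'E'
from h import *
print(state()['position'])
for cam in ['wrist','scene','top']:
    print(cam); find([('punch_grip',14),('punch_tip',14),('cork',4),('newA_seat',38),('newA_grip',38)],cam,4)
find([('glue_bottle_mid',75),('chisel_mid',14),('square_mid',9),('oldB_mid',11)],'top',1)
E
```

```text
[ 447.34264843 -291.6159703   224.09662897]
wrist
punch_grip 0.84 [331. 355.] [ 214.9 -310.8]
punch_grip 0.81 [335. 171.] [ 448.9 -312.6]
punch_grip 0.57 [514. 182.] [ 437.6 -504.1]
punch_tip 0.9 [528.  62.] [ 556.4 -498.3]
punch_tip 0.89 [132. 232.] [379.1 -86.8]
punch_tip 0.88 [331. 250.] [ 357.5 -309.7]
punch_tip 0.78 [360. 293.] [ 302.8 -344.8]
cork 0.97 [334. 182.] [ 434.6 -311.7]
newA_seat 0.59 [177.  29.] [ 580.5 -169.4]
newA_grip 0.89 [218.  30.] [ 579.9 -205.6]
scene
punch_grip 0.77 [201. 141.] [ 435.2 -513.9]
punch_grip 0.61 [298. 121.] [ 203.7 -307.2]
punch_grip 0.54 [254. 166.] [ 439.8 -309. ]
punch_grip 0.48 [319. 157.] [ 311.5 -163.3]
punch_tip 0.88 [178. 169.] [ 565.6 -491.7]
punch_tip 0.83 [268. 154.] [ 378.5 -301.9]
punch_tip 0.72 [270. 136.] [ 306.4 -342.5]
punch_tip 0.51 [333. 180.] [371.6 -80.1]
cork 0.25 [372. 271.] [585.1 154.4]
cork 0.17 [254. 204.] [ 553.8 -227. ]
newA_seat 0.6 [266. 209.] [ 575.5 -169.8]
newA_grip 0.74 [255. 204.] [ 575.2 -205.2]
top
punch_grip 0.74 [352. 263.] [ 319.1 -148.7]
punch_grip 0.67 [411. 299.] [ 216.  -321.8]
punch_grip 0.55 [295. 214.] [463.1  22.7]
punch_grip 0.54 [406. 215.] [ 463.5 -308.5]
punch_tip 0.63 [416. 272.] [ 294.4 -336.9]
punch_tip 0.63 [332. 243.] [378.2 -89.2]
newA_seat 0.49 [358. 173.] [ 583.6 -164.6]
newA_grip 0.65 [374. 174.] [ 582.6 -209.1]
newA_grip 0.23 [407. 218.] [ 451.9 -306.5]
glue_bottle_mid 0.74 [306.  93.] [815.3  -7.5]
chisel_mid 0.85 [414. 128.] [ 724.7 -333.3]
square_mid 0.92 [177. 147.] [665.3 386.7]
oldB_mid 0.51 [297. 217.] [455.1  18. ]
```

```bash
python3 -c "
from h import *
print(finish_job())"
```

```text
the job is handed in; nothing more can be done
None
```

The job is handed in with everything set as asked: only clamp B had an old pin, and it is driven out and in the scrap tray. Both tail stops are at their yellow-ringed holes with the new pins pushed home. The punch is back on the cork mat after a knock, and the glue bottle, chisel and try square were left alone.

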